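Lever the bottle press over and seat its front foot in the locating plate

ROBOT

A 7-joint arm with a two-finger parallel gripper is mounted at the origin on the work surface. World frame = base frame: x ahead of the robot, y to its left, z up, the work surface at z = 0. Lengths are in mm, angles in rad, forces in N, time in s.
With the tool pointing down it reaches from about 400 to 875 mm from the base axis. Payload 4.4 kg.
Tool frame: the origin (TCP) lies where the fingers leave the gripper's body, on its centre line; the fingertips stand 73 mm ahead of it and the grasp point (between the pads) lies 54 mm ahead of it; z points along the fingers, y is the direction in which the jaws open and shut (so a half turn about z gives the same grasp; the last joint's range is limited). The gripper opens to 85 mm and grips with 20 to 120 N. Pads are 22 mm wide; open, the fingers measure 114 mm over their backs; the gripper's body (76 mm by 85 mm) begins 54 mm behind the grasp point. The pads swing forward as they close: fully open they stand 13 mm farther back than shut.
Start: joints at [1.095, 0.628, 0.038, 1.517, -0.027, 0.996, -0.02], TCP at [259.002, -596.183, 303.913] pointing down, gripper open.
Joint ranges: [-3.06, 3.06], [-0.37, 2.12], [-1.25, 1.32], [0.18, 2.47], [-1.1, 4.24], [0.23, 1.98], [-2.94, 2.94]. Speed limits (rad/s): [2.57, 2.57, 3.14, 3.14, 3.14, 3.14, 3.14].

INTERFACE

Orientations are given as a unit quaternion [w, x, y, z].
In Python, from plant import bot gives the robot as it stands.
- The arm moves only by the tool send_rows, never from a script. Its argument "moves" is a list of rows, each an object with "hand": the finger opening in mm, from 0 to 85.4; "linear": the shift along the tool's x, y, z in mm, a list of three; "angular": the turn, a rotation vector about the tool's x, y, z in degrees, a list of three. In form: [{"hand": hand, "linear": [dx, dy, dz], "angular": [ax, ay, az]}, ...]. A call has 1 to 12 rows; each row shifts and turns the pose as measured when the row begins, along the tool's axes as they then stand; what a row does not reach is not made up. A row lasts 1/8 s, in which the tool goes at most 62.5 mm and 10.7 degrees, less where a joint would pass 70% of its speed; a pose out of reach is approached as far as the arm can. A call with a gripper value outside its range is refused whole. The fingers move at their own pace and stop on an object; "grip_force" is the grip in N (left out, the last holds). Time passes only in rows, so rows that do not move let the fingers close. It gives the time, the measured TCP pose, the force and the opening at its end, in the units of the state.
- bot.state(): the state, without advancing time (a new reading comes with each control period).
- bot.capture(name): name is "side" or "top" or "wrist"; returns the picture (384x512x3 uint8, blue, green, red); there is no depth.
- bot.get_calibration(name): a dict with "fx", "fy", "cx", "cy" (pixels), "T" (4x4, takes a point from camera to world coordinates). Camera axes: x right, y down, z forward; pixel columns grow to the right and rows downward; lengths in mm; the calibration is good to about 2 mm. The wrist camera is an equidistant fisheye: a pixel r from the principal point sees the ray r / f radians off the axis. A picture is of the moment at which its call begins: read the wrist's pose just before it. get_calibration takes no time and is no camera call; for the wrist camera it gives the pose at the moment of the call.
- bot.job_done(): hands the job in, once; it reports no verdict.
The state is a dict: "t": time; "joint_positions": joint angles; "joint_velocities": joint speeds; "joint_torque": joint torques, N m; "tcp_pos": TCP position; "tcp_rot": TCP orientation; "wrist_force": force on the tool from outside, world axes, zero at the start; "wrist_torque": the same for the moment, N m; "finger_gap": opening from 0.0 (shut) to 1.0 (fully open).
Only numpy, scipy, OpenCV 4.12 (cv2) and the standard library are available. Lean on these libraries where they do the work, as an engineer would, in place of code of your own. Each camera call takes 0.05 s, during which the arm holds its last target.

TASK

The bottle press stands with its front foot on the steel locating plate, beside the hole where the foot belongs. Push the pry bar's tip well under the press's toe, over the fulcrum block, lever the toe up just clear of the plate (no more than a finger's width) and, with the weight on the bar, swing it across until the foot is over the hole, then let it down gently so that the foot goes fully home. Then draw the bar clear of the press and leave it lying with its handle down on the bench; don't ram or heave the bar against the press or dig its tip into the plate, never let the toe drop, and leave the jar, tamper and lids alone.

Things in the scene. Friction and masses are not known exactly. Their poses are not given: they have to be found in the camera images.
- plate_hole0 (a point): centre of the through hole, a slot 31 mm (x) by 39 mm (y), in the steel locating plate, level with the plate's upper face. The plate (130 x 85 mm, 6 mm thick) is fixed flat on the bench; x runs along its 130 mm side, y along its 85 mm side towards the press. The hole lies midway in x, 24.5 mm from the edge facing the bar. Two screw heads (13 mm across, 5 mm high) stand on it under the press.
- press_foot (a point): centre of the underside of the press's single front foot, a steel cylinder 22 mm across, 22 mm tall, under the middle of the toe (its levelling stud and locknut stand on top of the toe, straight above). Axes of the press: -y forward out of the toe, x sideways, z up. It starts on the plate (6 mm above the bench), about 22 mm to one side or the other (plate x) of the hole; seated in the hole its underside is on the bench.
- press: the whole free-standing cast hand press, 14 to 21 kg, 0.5 m tall; origin at press_foot. Two slippery nylon rear feet (36 mm across) stand on the bench 240 mm behind the front foot, 60 mm either side of the middle; when the toe is lifted and moved sideways the press swings about a point between them. Raising the toe at its front edge takes 35 to 55 N.
- press_toe (a point): middle of the lower front edge of the toe, the tongue (44 mm wide, 30 mm thick) that sticks out of the front of the press's base; 40 mm forward of the foot's axis and 22 mm above the foot's underside. Its underside is flat, 28 mm above the bench at the start, 22 mm when seated; 29 mm of it overhangs in front of the foot. Axes as press_foot.
- fulcrum_ridge (a point): middle of the top line of the fulcrum block: a loose 1 kg steel block 90 mm wide (x), 50 mm deep (y, towards the press), 30 mm high, with a 28 mm round bar along its top; the ridge is 44 mm above the bench. It stands some 60 to 80 mm in front of the toe and can stay there; the bar lies across it.
- bar_grip (a point): centre of the pry bar's black handle cross-section, 45 mm from the handle end; handle 24 mm wide, 20 mm high, reaching 60 mm further towards the tip. y along the bar to its tip, x across, z up. At the start the bar lies across the ridge, handle end on the bench, tip raised in the air 10 to 45 mm short of the toe; raising the handle brings the tip down to the gap under the toe.
- bar: the whole straight pry bar, 420 mm long, 0.85 kg; shank 20 mm wide, 12 mm high; origin at mid length, 165 mm from bar_grip towards the tip; axes as bar_grip
- bar_tip (a point): end of the pry bar's flat tip, on the bar's centre line, 375 mm along +y from bar_grip. The last 75 mm are a blade 24 mm wide and 6 mm thick, flush with the shank's underside, so that this point lies on the blade's upper face. Axes as bar_grip.
- jar: filled glass jar with white lid, 80 mm across, 148 mm tall, origin at the centre of its underside; a bystander
- tamper: turned wooden hand tamper, 60 mm across, 125 mm tall, standing; origin at the centre of its underside; a bystander
- lids: stack of three white jar lids, 72 mm across, 41 mm tall; origin at the centre of its underside; a bystander
- plate: the locating plate; origin at the middle of its underside, 18 mm along its +y from the hole's axis; axes as plate_hole0
There are look-alikes about, which are no part of the job. What is meant by the plate is not green or orange, and is the smaller of those in its own colour.

How it is judged (in metres and radians):
On the way, in this order (a step that is already met when the one before it is completed fails the run):
1. the bar's tip is at least 12 mm under the toe (y of bar_tip in the frame of press above -0.028 m and z of bar_tip in the frame of press below 0.022 m), for 0.1 s.
2. the foot is levered clear of the plate, the press borne by the bar (height (world z) of press_foot above 0.008 m and contact force between bar and press above 15 N), for 0.2 s.
3. the foot is swung over the hole while still up on the bar (x of press_foot in the frame of plate_hole0 between -0.006 and 0.006 m and height (world z) of press_foot above 0.003 m and contact force between bar and press above 10 N), for 0.05 s.
At the end, for the whole second after the job is handed in: front foot down in the plate's hole (underside within 2 mm of the bench, within 11 mm of the hole's centre); bar drawn out, tip at least 5 mm in front of the toe, lying released with its handle down (grip centre under 60 mm high); all at rest (height (world z) of press_foot below 0.002 m and horizontal distance between press_foot and plate_hole0 below 0.011 m and y of bar_tip in the frame of press below -0.045 m and height (world z) of bar_grip below 0.06 m and linear speed of each of press, bar below 0.01 m/s); the robot touches nothing.
It fails at once if the toe was dropped or jerked (the press turned faster than 0.5 rad/s) (angular speed of press above 0.5 rad/s).
It fails at once if the toe was heaved too high (foot more than 25 mm above the bench) (height (world z) of press_foot above 0.025 m).
It fails at once if the bar was rammed or heaved against the press (over 80 N) (contact force between bar and press above 80 N).
It fails at once if the bar's tip was dug into the plate (over 50 N) (contact force between bar and plate above 50 N).
It fails at once if the jar, the tamper or the lids were moved (over 15 mm) (distance of any of jar, tamper, lids from where it was at the start of the episode above 0.015 m).
It also fails if it takes over 72 s, if anything falls off the work surface, if the arm or the gripper's body presses on something with over 40 N, if the wrist force passes 120 N, or if a joint passes its speed limit or range.

## Working session

There is one attempt and no reset: what is moved stays moved. The work goes in short steps, Python scripts to look and compute and a tool call to move; the robot and the scene stay as the last step left them, time stands still between calls to the robot, and variables do not carry over. Pictures are saved under pics/ and viewed, and the job is handed in when it is done.

Besides the shell and the picture viewer there is one more tool, called after "Call:" in YAML: its name, and indented under it one key for each argument. send_rows: Moves the arm, as the interface text tells. Its arguments: {"type":"object","properties":{"moves":{"type":"array","items":{"type":"object","properties":{"hand":{"type":"number"},"linear":{"type":"array","items":{"type":"number"}},"angular":{"type":"array","items":{"type":"number"}}}}},"grip_force":{"type":"number"}},"required":["moves"]}

```bash
ls; mkdir -p pics; python3 - <<'E'
from plant import bot
import cv2
s=bot.state()
for k,v in s.items(): print(k,v)
for n in ("side","top","wrist"):
    c=bot.get_calibration(n); print(n,c)
    cv2.imwrite(f"pics/{n}0.png",bot.capture(n))
E
```

```text
pics
t 0.0
joint_positions [ 1.09517019  0.62932492  0.0384209   1.51839994 -0.02699611  0.99630239
 -0.01999375]
joint_velocities [-3.34988767e-04 -9.12051190e-05 -1.22049724e-03  1.08517008e-04
 -1.23136037e-05  3.42199272e-05 -1.65641447e-03]
joint_torque [-3.37843985e-04 -5.63405442e+01  1.22632205e+00 -1.93444473e+01
  1.09967461e-02  1.05367927e-02 -1.54684500e-05]
tcp_pos [ 258.82900296 -595.69567105  302.99211025]
tcp_rot [-9.36928965e-04  9.79075716e-01  2.03494035e-01 -2.02818553e-04]
wrist_force [ 0.06144158 -0.74453402  0.34620367]
wrist_torque [-0.01880173 -0.00020735 -0.00994992]
finger_gap 0.9946387545660528
side {'fx': 360.2220351137072, 'fy': 360.2220351137072, 'cx': 254.2788714030843, 'cy': 186.975301186963, 'T': array([[ 7.49813775e-01, -4.09266063e-01,  5.19885172e-01,
         1.03889173e+02],
       [-6.61584927e-01, -4.74684486e-01,  5.80499805e-01,
        -4.49497377e+02],
       [ 9.20255576e-03, -7.79214943e-01, -6.26689225e-01,
         5.78181389e+02],
       [ 0.00000000e+00,  0.00000000e+00,  0.00000000e+00,
         1.00000000e+00]])}
top {'fx': 413.75
[... 190 characters left out ...]
.99836991e-01,  1.75397370e-02, -4.28352713e-03,
         3.84422657e+01],
       [ 9.82720469e-04, -1.84028201e-01, -9.82920473e-01,
         9.09233440e+02],
       [ 0.00000000e+00,  0.00000000e+00,  0.00000000e+00,
         1.00000000e+00]])}
wrist {'fx': 297.3186396354542, 'fy': 297.3186396354542, 'cx': 258.9775465607003, 'cy': 194.7547061770969, 'T': array([[ 3.99186107e-01, -8.73409028e-01, -2.78939278e-01,
         3.29423991e+02],
       [-9.16866258e-01, -3.81122606e-01, -1.18751103e-01,
        -5.64527858e+02],
       [-2.59177886e-03,  3.03153803e-01, -9.52938117e-01,
         3.72836401e+02],
       [ 0.00000000e+00,  0.00000000e+00,  0.00000000e+00,
         1.00000000e+00]])}
```

View pics/side0.png

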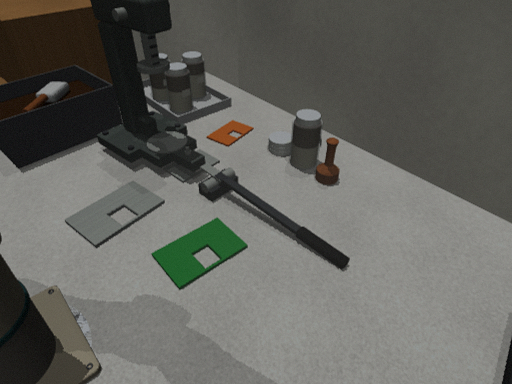

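View pics/top0.png

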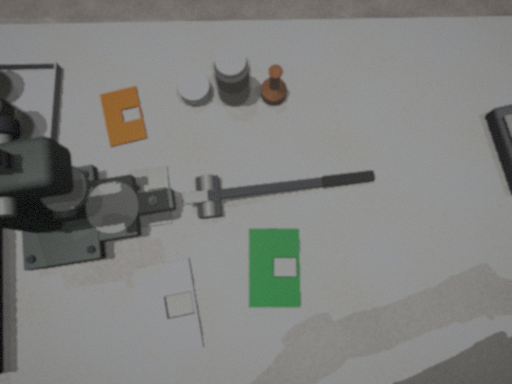

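View pics/wrist0.png

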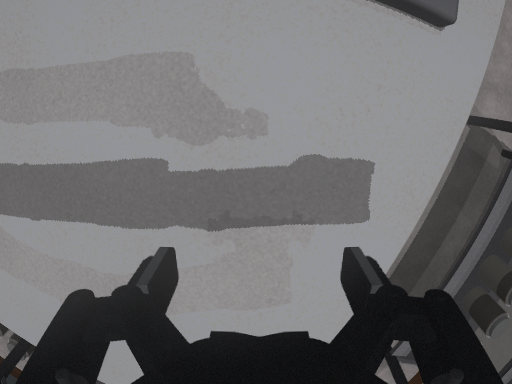

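```bash
python3 - <<'E'
import cv2,numpy as np
t=cv2.imread("pics/top0.png");s=cv2.imread("pics/side0.png")
def enh(i,g=0.6):
    return (255*(i/255.)**g).astype(np.uint8)
cv2.imwrite("pics/topz.png",enh(cv2.resize(t[140:260,130:250],None,fx=5,fy=5,interpolation=cv2.INTER_CUBIC)))
cv2.imwrite("pics/sidez.png",enh(cv2.resize(s[120:210,130:250],None,fx=6,fy=6,interpolation=cv2.INTER_CUBIC)))
cv2.imwrite("pics/toph.png",enh(cv2.resize(t[140:240,290:390],None,fx=5,fy=5,interpolation=cv2.INTER_CUBIC)))
E
```

```text
(no output)
```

View pics/topz.png

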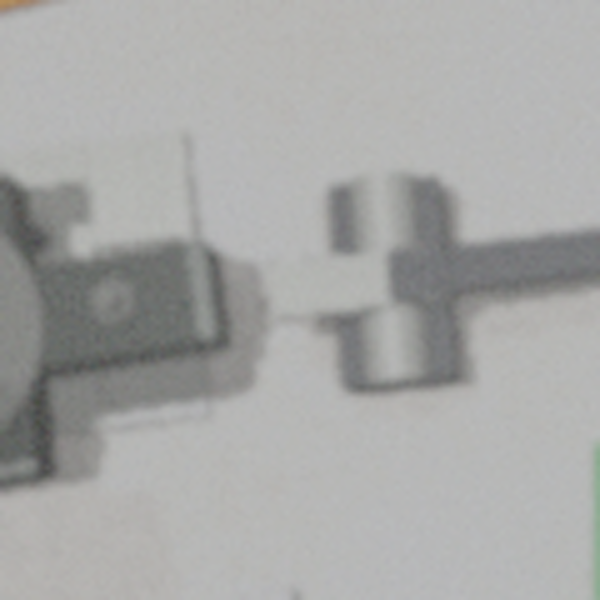

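View pics/sidez.png

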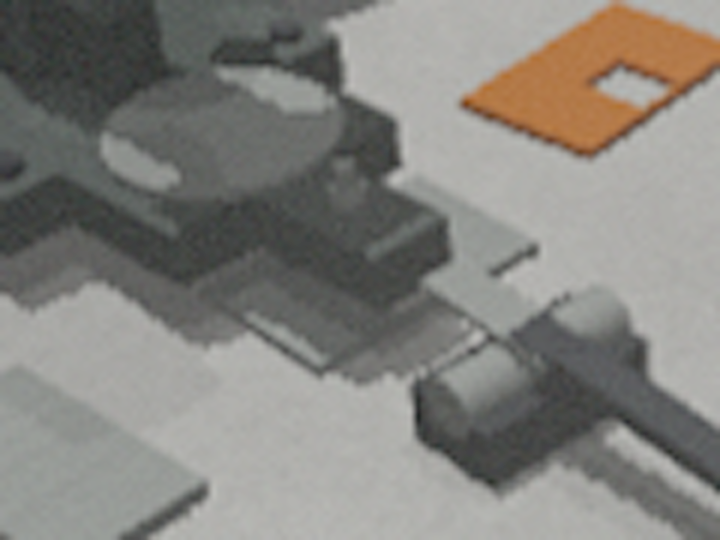

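View pics/toph.png

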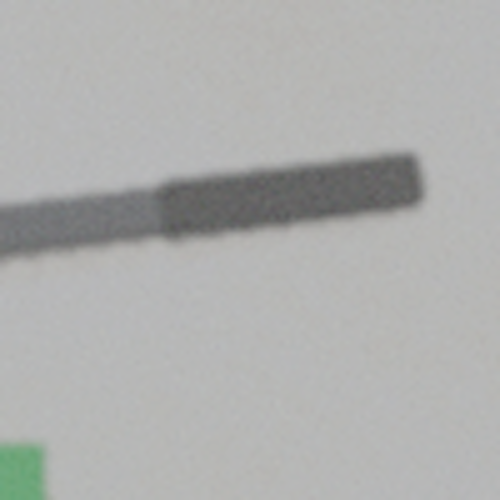

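```bash
cat > h.py <<'E'
import numpy as np, cv2
from plant import bot
def ray(n,u,v,cal=None):
    c=cal or bot.get_calibration(n)
    x=(u-c['cx'])/c['fx'];y=(v-c['cy'])/c['fy']
    if n=='wrist':
        r=np.hypot(x,y);d=np.array([np.sin(r)*x/r,np.sin(r)*y/r,np.cos(r)])
    else: d=np.array([x,y,1.])
    d/=np.linalg.norm(d)
    return c['T'][:3,3],c['T'][:3,:3]@d
def onz(n,u,v,z,cal=None):
    o,d=ray(n,u,v,cal); return o+d*(z-o[2])/d[2]
def tri(n1,p1,n2,p2):
    o1,d1=ray(n1,*p1);o2,d2=ray(n2,*p2)
    A=np.array([d1,-d2]).T
    s=np.linalg.lstsq(A,o2-o1,rcond=None)[0]
    a=o1+s[0]*d1;b=o2+s[1]*d2
    return (a+b)/2,np.linalg.norm(a-b)
def proj(n,P,cal=None):
    c=cal or bot.get_calibration(n);T=c['T']
    p=T[:3,:3].T@(np.array(P,float)-T[:3,3])
    if n=='wrist':
        r=np.arctan2(np.hypot(p[0],p[1]),p[2]);h=np.hypot(p[0],p[1])
        return c['cx']+c['fx']*r*p[0]/h,c['cy']+c['fy']*r*p[1]/h
    return c['cx']+c['fx']*p[0]/p[2],c['cy']+c['fy']*p[1]/p[2]
E
python3 - <<'E'
from h import *
np.set_printoptions(precision=1,suppress=True)
tz=lambda a,b:(130+(a+.5)/5-.5,140+(b+.5)/5-.5)
sz=lambda a,b:(130+(a+.5)/6-.5,120+(b+.5)/6-.5)
th=lambda a,b:(290+(a+.5)/5-.5,140+(b+.5)/5-.5)
print("plate far corner top/side",onz('top',*tz(188,133),6),onz('side',*sz(540,245),6))
print("plate near corner",onz('top',*tz(210,413),6),onz('side',*sz(322,372),6))
print("toe front top edge corners", onz('top',*tz(205,243),58),onz('top',*tz(217,340),58))
print("toe lower corners z28", onz('top',*tz(228,262),28),onz('top',*tz(230,347),28))
print("toe lower corners side", onz('side',*sz(447,270),28),onz('side',*sz(388,305),28))
print("stud", tri('top',tz(112,298),'side',sz(346,165)))
print("blade tip corners", onz('top',*tz(268,258),60),onz('top',*tz(275,318),60))
print("handle end", onz('top',*th(420,180),12),"start",onz('top',*th(162,210),30))
print("ridge ends", onz('top',*tz(385,175),44),onz('top',*tz(405,383),44))
print("block lowfront corners", onz('top',*tz(342,388),30),onz('top',*tz(470,380),0))
E
```

```text
plate far corner top/side [584.6 234.8   6. ] [583.5 232.2   6. ]
plate near corner [458.2 222.4   6. ] [454.7 216.6   6. ]
toe front top edge corners [523.8 215.3  58. ] [482.7 209.5  58. ]
toe lower corners z28 [521.2 211.5  28. ] [484.  209.9  28. ]
toe lower corners side [522.4 217.1  28. ] [488.1 212.3  28. ]
stud (array([497.5, 248.9,  77.4]), np.float64(0.7857671442148957))
blade tip corners [516.6 188.5  60. ] [491.2 185.2  60. ]
handle end [ 553.4 -225.4   12. ] start [ 538.1 -107.1   30. ]
ridge ends [554.9 141.7  44. ] [465.1 132.9  44. ]
block lowfront corners [465.2 161.4  30. ] [471.5 109.    0. ]
```

Call:
send_rows:
  moves:
    - {"hand":60,"linear":[48,-30,0],"angular":[0,0,0]}
    - {"hand":60,"linear":[48,-30,0],"angular":[0,0,0]}
    - {"hand":60,"linear":[48,-30,0],"angular":[0,0,0]}
    - {"hand":60,"linear":[48,-30,0],"angular":[0,0,0]}
    - {"hand":60,"linear":[48,-30,0],"angular":[0,0,0]}
    - {"hand":60,"linear":[48,-30,0],"angular":[0,0,0]}
    - {"hand":60,"linear":[48,-30,0],"angular":[0,0,0]}
    - {"hand":60,"linear":[48,-30,0],"angular":[0,0,0]}
    - {"hand":60,"linear":[0,0,0],"angular":[0,0,-10]}
    - {"hand":60,"linear":[0,0,0],"angular":[0,0,-10]}
    - {"hand":60,"linear":[0,0,0],"angular":[0,0,-10]}
    - {"hand":60,"linear":[0,0,0],"angular":[0,0,-10]}

```text
t: 1.65
tcp_pos: [523.9, -208.7, 299.1]
tcp_rot: [-0.002, 0.844, 0.536, -0.001]
wrist_force: [0.6, 0.1, 0.2]
finger_gap: 0.709
```

Call:
send_rows:
  moves:
    - {"hand":60,"linear":[0,0,0],"angular":[0,0,-10.5]}
    - {"hand":60,"linear":[0,0,0],"angular":[0,0,-10.5]}
    - {"hand":60,"linear":[0,0,0],"angular":[0,0,-10]}
    - {"hand":60,"linear":[28,22,40],"angular":[0,0,0]}
    - {"hand":60,"linear":[0,0,40],"angular":[0,0,0]}
    - {"hand":60,"linear":[0,0,0],"angular":[0,0,0]}

```text
t: 2.4
tcp_pos: [542.1, -178.8, 216.9]
tcp_rot: [-0.003, 0.666, 0.746, -0.0]
wrist_force: [-0.5, 0.0, 1.0]
finger_gap: 0.701
```

```bash
python3 - <<'E'
from h import *
s=bot.state();print(s['tcp_pos'],s['tcp_rot'],s['joint_positions'],s['wrist_force'])
import pickle
pickle.dump(bot.get_calibration('wrist'),open('w1.pkl','wb'))
cv2.imwrite("pics/w1.png",bot.capture('wrist'))
E
```

```text
[ 542.12178322 -178.78627899  216.87097458] [-2.54740811e-03  6.65593777e-01  7.46309822e-01 -2.91771480e-04] [ 0.45904323  0.64140625 -0.29308005  1.81824375  0.26082892  0.72454646
  0.1379247 ] [-0.48138326  0.03826066  1.00278222]
```

View pics/w1.png

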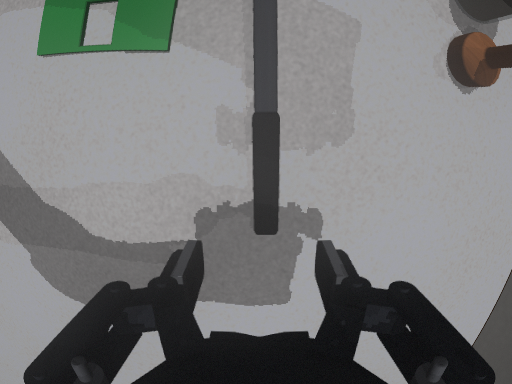

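```bash
python3 - <<'E'
from h import *
import pickle
c=pickle.load(open('w1.pkl','rb'))
np.set_printoptions(precision=1,suppress=True)
a=onz('wrist',265.5,234,0,c);print("end z0",a,"z20",onz('wrist',265.5,234,20,c))
for z in(26,31):print("start",onz('wrist',265.5,113,z,c))
print("shank far",onz('wrist',265,5,45,c))
def masks(i): pass
t=cv2.imread('pics/top0.png'); 
print(onz('top',373.5,176,20),onz('top',322,181.5,31), proj('top',[552,-205,0]))
T=c['T'];print(T)
E
```

```text
end z0 [ 554.  -233.5    0. ] z20 [ 552.5 -224.3   20. ]
start [ 538.4 -108.4   26. ]
start [ 538.3 -108.2   31. ]
shank far [527.1 -17.5  45. ]
[ 550.7 -222.8   20. ] [ 538.1 -107.    31. ] (np.float64(363.0935168196992), np.float64(177.53691583361135))
[[   1.     0.1    0.   532.8]
 [   0.1   -0.9   -0.3 -101.4]
 [  -0.     0.3   -1.   286.9]
 [   0.     0.     0.     1. ]]
```

Call:
send_rows:
  moves:
    - {"hand":60,"linear":[2.7,4.7,30],"angular":[0,0,0]}
    - {"hand":60,"linear":[0,0,40],"angular":[0,6,0]}
    - {"hand":60,"linear":[-5,0,40],"angular":[0,0,0]}
    - {"hand":60,"linear":[0,0,10],"angular":[0,0,0]}
    - {"hand":60,"linear":[0,0,0],"angular":[0,0,0]}

```text
t: 3.08
tcp_pos: [555.9, -177.5, 105.7]
tcp_rot: [-0.033, 0.665, 0.745, 0.04]
wrist_force: [0.7, -0.4, 0.4]
finger_gap: 0.702
```

```bash
cat >> h.py <<'E'
from scipy.spatial.transform import Rotation as R
def pose():
    s=bot.state();w,x,y,z=s['tcp_rot'];M=R.from_quat([x,y,z,w]).as_matrix()
    return s['tcp_pos'],M,s
E
python3 - <<'E'
from h import *
np.set_printoptions(precision=3,suppress=True)
p,M,s=pose();print(p,M,p+54*M[:,2]);print(s['joint_velocities'])
g=np.array([545.8,-170,21]);print(M.T@(g-(p+54*M[:,2])))
E
```

```text
[ 555.91  -177.465  105.749] [[-0.113  0.994  0.005]
 [ 0.988  0.112  0.103]
 [ 0.102  0.017 -0.995]] [ 556.194 -171.878   52.04 ]
[ 0.005 -0.016 -0.007 -0.01  -0.003  0.01   0.002]
[ -0.138 -10.641  31.013]
```

Call:
send_rows:
  moves:
    - {"hand":60,"linear":[0,-10,0],"angular":[0,0,0]}
    - {"hand":60,"linear":[0,0,15],"angular":[0,0,0]}
    - {"hand":60,"linear":[0,0,0],"angular":[0,0,0]}

```text
t: 3.45
tcp_pos: [547.4, -177.3, 94.0]
tcp_rot: [-0.029, 0.665, 0.745, 0.041]
wrist_force: [0.2, -0.2, 0.8]
finger_gap: 0.707
```

```bash
python3 - <<'E'
from h import *
np.set_printoptions(precision=3,suppress=True)
p,M,s=pose();print(p,p+54*M[:,2],s['wrist_force'])
g=np.array([545.8,-170,21]);print(M.T@(g-(p+54*M[:,2])))
cv2.imwrite("pics/w2.png",bot.capture('wrist'))
E
```

```text
[ 547.366 -177.329   93.97 ] [ 547.959 -171.888   40.248] [ 0.244 -0.17   0.777]
[ 0.211 -2.363 19.315]
```

View pics/w2.png

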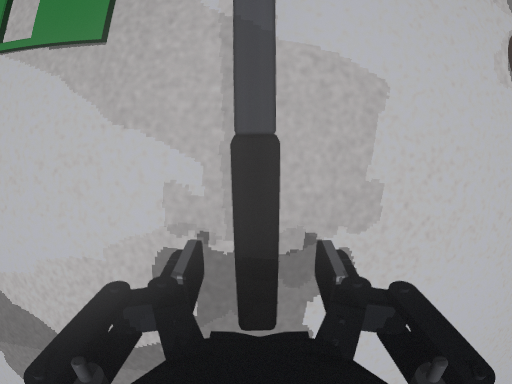

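Call:
send_rows:
  moves:
    - {"hand":60,"linear":[0,0,14],"angular":[0,0,0]}
    - {"hand":60,"linear":[0,0,7],"angular":[0,0,0]}
    - {"hand":60,"linear":[0,0,0],"angular":[0,0,0]}

```text
t: 3.88
tcp_pos: [548.4, -175.1, 72.0]
tcp_rot: [-0.029, 0.665, 0.745, 0.042]
wrist_force: [0.7, 0.1, -0.1]
finger_gap: 0.699
```

Call:
send_rows:
  moves:
    - {"hand":60,"linear":[0,0,-5],"angular":[0,0,0]}
    - {"hand":20,"linear":[0,0,0],"angular":[0,0,0]}
    - {"hand":15,"linear":[0,0,0],"angular":[0,0,0]}
    - {"hand":10,"linear":[0,0,0],"angular":[0,0,0]}
    - {"hand":10,"linear":[0,0,0],"angular":[0,0,0]}
    - {"hand":10,"linear":[0,0,0],"angular":[0,0,0]}
  grip_force: 90

```text
t: 4.62
tcp_pos: [547.9, -175.7, 77.9]
tcp_rot: [-0.029, 0.664, 0.746, 0.041]
wrist_force: [0.2, -0.1, 0.9]
finger_gap: 0.261
```

```bash
python3 - <<'E'
from h import *
np.set_printoptions(precision=3,suppress=True)
p,M,s=pose();print(p,p+54*M[:,2],s['wrist_force'],s['wrist_torque'],s['finger_gap']*85.4)
for n in('side','top'):cv2.imwrite(f"pics/{n}1.png",bot.capture(n))
c=lambda i:cv2.resize((255*(i/255.)**.6).astype(np.uint8),None,fx=6,fy=6,interpolation=cv2.INTER_CUBIC)
s=cv2.imread('pics/side1.png');cv2.imwrite('pics/s1z.png',c(s[130:220,150:270]))
t=cv2.imread('pics/top1.png');cv2.imwrite('pics/t1z.png',c(t[150:240,140:260]))
E
```

```text
[ 547.932 -175.668   77.942] [ 548.536 -170.276   24.215] [ 0.198 -0.108  0.883] [-0.15   0.121  0.295] 22.327822925387945
```

View pics/s1z.png

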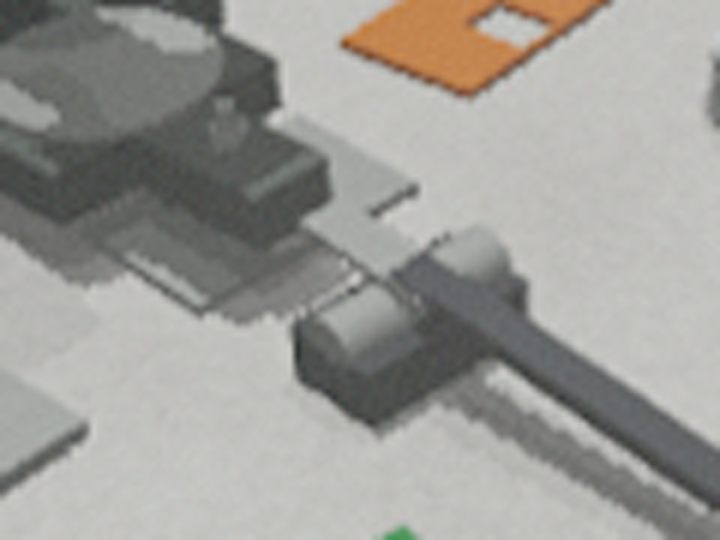

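View pics/t1z.png

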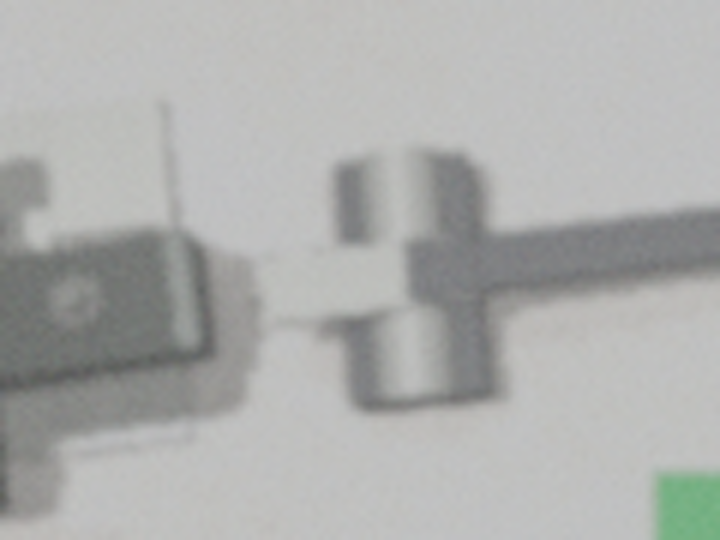

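```bash
python3 - <<'E'
from h import *
np.set_printoptions(precision=1,suppress=True)
tz=lambda a,b:(140+(a+.5)/6-.5,150+(b+.5)/6-.5)
sz=lambda a,b:(150+(a+.5)/6-.5,130+(b+.5)/6-.5)
print("blade start",[onz('top',*tz(408,270),z) for z in(50,60)], onz('side',*sz(408,270),54),tri('top',tz(408,270),'side',sz(412,270)))
print("tip",[onz('top',*tz(260,287),z) for z in(50,60)], [onz('side',*sz(310,217),z) for z in (50,54,60)])
print("tip tri",tri('top',tz(260,287),'side',sz(310,217)))
for y in (188,195,203):
    for x in (490,515): print(y,[ (np.array(proj('side',[x,y,z]))-[150,130])*6 for z in (52,58)],(np.array(proj('top',[x,y,57]))-[140,150])*6)
E
```

```text
blade start [array([510.3, 138.8,  50. ]), array([508.5, 137.6,  60. ])] [503.1 130.   54. ] (array([511.4, 139.3,  44.6]), np.float64(0.2340261375386582))
tip [array([505.2, 190.7,  50. ]), array([503.4, 188.9,  60. ])] [array([497.3, 190.9,  50. ]), array([494.3, 186.1,  54. ]), array([489.9, 178.8,  60. ])]
tip tri (array([502.5, 192.8,  47.3]), np.float64(6.989828660001154))
188 [array([296.7, 220.4]), array([295.4, 208.6])] [261.  324.1]
188 [array([345.7, 197.9]), array([344.7, 186.2])] [262.1 253.2]
195 [array([287.1, 213. ]), array([285.8, 201.2])] [240.9 324.4]
195 [array([336. , 190.7]), array([335., 179.])] [242.  253.6]
203 [array([276.2, 204.6]), array([274.9, 192.9])] [217.8 324.8]
203 [array([325.1, 182.5]), array([324. , 170.9])] [219.1 254. ]
```

```bash
cat >> h.py <<'E'
PV=np.array([509.5,137,44.])
def pitch_about(deg,push=0,lift=0,pv=PV,yawdeg=0):
    """total rigid motion: rotate about bar-x through pv by deg (neg=tip down), yaw about world z thru pv, push along bar; returns target p,M"""
    p,M,s=pose()
    ax=M[:,1].copy();ax[2]=0;ax/=np.linalg.norm(ax)
    Q=R.from_rotvec(np.radians([0,0,yawdeg])).as_matrix()@R.from_rotvec(ax*np.radians(deg)).as_matrix()
    M2=Q@M; p2=pv+Q@(p-pv)+M2[:,0]*push+np.array([0,0,lift]); return p2,M2
def delta(p2,M2):
    p,M,s=pose()
    return M.T@(p2-p), np.degrees(R.from_matrix(M.T@M2).as_rotvec())
def st():
    p,M,s=pose()
    print('t',round(s['t'],2),'tcp',p.round(1),'grasp',(p+54*M[:,2]).round(1),'pitch',np.degrees(np.arcsin(M[2,0])).round(2),'yaw',np.degrees(np.arctan2(M[1,0],M[0,0])).round(2)-90,'roll',np.degrees(np.arcsin(M[2,1])).round(2),'F',s['wrist_force'].round(1),'T',s['wrist_torque'].round(2),'gap',round(s['finger_gap']*85.4,1))
E
python3 - <<'E'
from h import *
np.set_printoptions(precision=2,suppress=True)
st()
for d in (-3,-6,-12,-25):
    print(d,*delta(*pitch_about(d,0,2)))
E
```

```text
t 4.72 tcp [ 547.9 -175.7   78. ] grasp [ 548.5 -170.3   24.2] pitch 5.62 yaw 6.75 roll 1.3 F [-1.5 -0.3  0.1] T [-0.09  0.09  0.28] gap 22.4
-3 [  4.     0.42 -18.13] [ 0.01 -3.   -0.07]
-6 [  8.65   0.79 -34.06] [ 0.01 -6.   -0.14]
-12 [ 20.41   1.52 -65.06] [  0.03 -12.    -0.27]
-25 [  56.58    3.01 -127.01] [  0.06 -24.99  -0.57]
```

Call:
send_rows:
  moves:
    - {"hand":10,"linear":[2.4,0.3,-19],"angular":[0,-3,0]}
    - {"hand":10,"linear":[2.4,0.2,-17],"angular":[0,-3,0]}
    - {"hand":10,"linear":[2.4,0.2,-17],"angular":[0,-3,0]}
    - {"hand":10,"linear":[2.4,0.2,-17],"angular":[0,-3,0]}
    - {"hand":10,"linear":[0,0,0],"angular":[0,0,0]}

```text
t: 5.35
tcp_pos: [542.5, -165.2, 144.6]
tcp_rot: [0.045, 0.667, 0.743, -0.031]
wrist_force: [0.3, 0.6, -7.5]
finger_gap: 0.265
```

```bash
python3 - <<'E'
from h import *
st()
E
```

```text
t 5.35 tcp [ 542.5 -165.2  144.6] grasp [ 543.9 -170.9   90.9] pitch -6.24 yaw 6.159999999999997 roll 0.78 F [ 0.3  0.6 -7.5] T [ 0.32  0.   -0.1 ] gap 22.6
```

Call:
send_rows:
  moves:
    - {"hand":10,"linear":[2.4,0.2,-16],"angular":[0,-3,0]}
    - {"hand":10,"linear":[2.4,0.2,-16],"angular":[0,-3,0]}
    - {"hand":10,"linear":[2.4,0.2,-16],"angular":[0,-3,0]}
    - {"hand":10,"linear":[2.4,0.2,-16],"angular":[0,-3,0]}
    - {"hand":10,"linear":[0,0,0],"angular":[0,0,0]}

```text
t: 5.98
tcp_pos: [537.7, -141.8, 199.8]
tcp_rot: [0.117, 0.663, 0.733, -0.101]
wrist_force: [-0.3, 1.8, -6.0]
finger_gap: 0.257
```

```bash
cat >> h.py <<'E'
def shots(k):
    c=lambda i:cv2.resize((255*(i/255.)**.55).astype(np.uint8),None,fx=6,fy=6,interpolation=cv2.INTER_CUBIC)
    s=bot.capture('side');t=bot.capture('top')
    cv2.imwrite(f'pics/s{k}z.png',c(s[130:220,150:270]));cv2.imwrite(f'pics/t{k}z.png',c(t[150:240,140:260]))
tz=lambda a,b:(140+(a+.5)/6-.5,150+(b+.5)/6-.5)
sz=lambda a,b:(150+(a+.5)/6-.5,130+(b+.5)/6-.5)
E
python3 - <<'E'
from h import *
st();shots(2)
E
```

```text
t 5.97 tcp [ 537.7 -141.8  199.8] grasp [ 539.7 -158.1  148.4] pitch -17.8 yaw 5.689999999999998 roll 0.38 F [-0.3  1.8 -6. ] T [ 1.56  0.09 -0.07] gap 22.0
```

View pics/s2z.png

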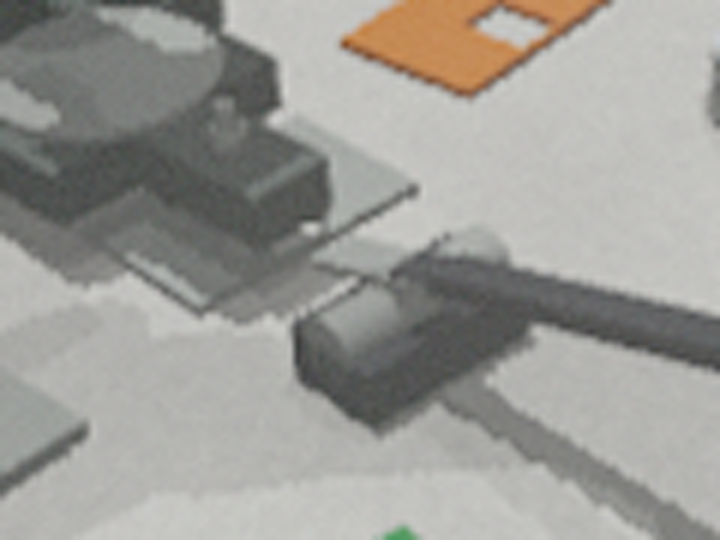

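View pics/t2z.png

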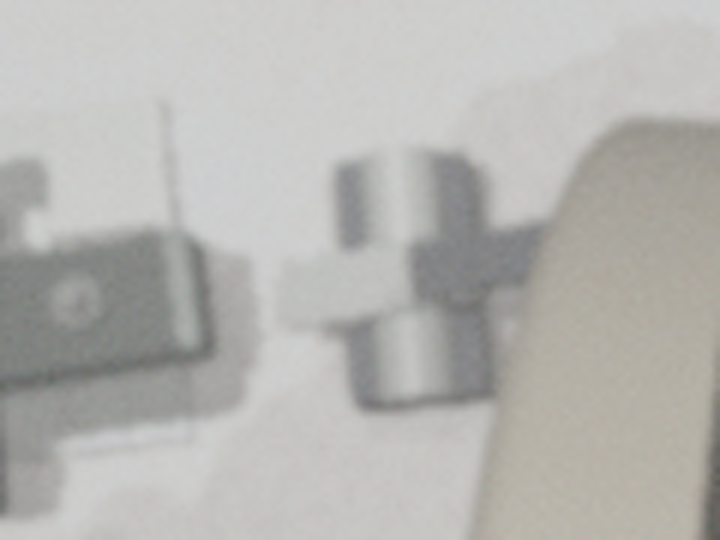

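```bash
python3 - <<'E'
from h import *
np.set_printoptions(precision=1,suppress=True)
for z in (25,33): print(onz('top',*tz(279,290),z),onz('side',*sz(312,256),z))
print(tri('top',tz(279,290),'side',sz(312,256)))
p,M,s=pose(); g=p+54*M[:,2]
for L in (364,):print("tip pred",g+L*M[:,0], "up face +")
print("blade start",tri('top',tz(412,270),'side',sz(400,265)))
E
```

```text
[508.3 188.2  25. ] [500.  196.9  25. ]
[506.9 186.9  33. ] [494.3 187.6  33. ]
(array([502.6, 190.2,  28.8]), np.float64(11.397212203200722))
tip pred [505.2 186.1  36.7] up face +
blade start (array([508.2, 138.6,  49.8]), np.float64(4.878100655069506))
```

Call:
send_rows:
  moves:
    - {"hand":10,"linear":[1.5,0,-13],"angular":[0,-2.5,0]}
    - {"hand":10,"linear":[12,0,0],"angular":[0,0,0]}
    - {"hand":10,"linear":[0,0,0],"angular":[0,0,0]}

```text
t: 6.45
tcp_pos: [534.5, -127.2, 204.1]
tcp_rot: [0.13, 0.664, 0.728, -0.115]
wrist_force: [0.2, 5.2, -3.9]
finger_gap: 0.259
```

```bash
python3 - <<'E'
from h import *
st();shots(3)
np.set_printoptions(precision=1,suppress=True)
p,M,s=pose(); g=p+54*M[:,2];print(g+364*M[:,0], g+307*M[:,0])
E
```

```text
t 6.45 tcp [ 534.5 -127.2  204.1] grasp [ 536.4 -145.6  153.3] pitch -19.98 yaw 5.25 roll 0.22 F [ 0.2  5.2 -3.9] T [2.56 0.24 0.03] gap 22.1
[505.1 194.5  29.1] [510.  141.2  48.6]
```

View pics/s3z.png

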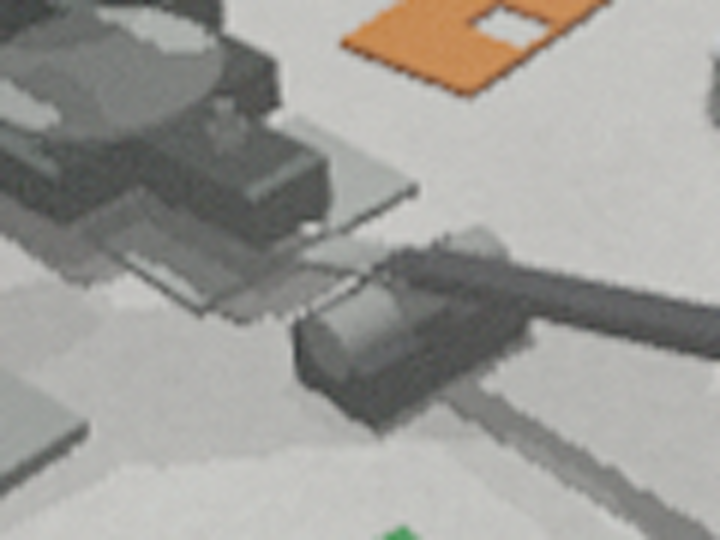

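View pics/t3z.png

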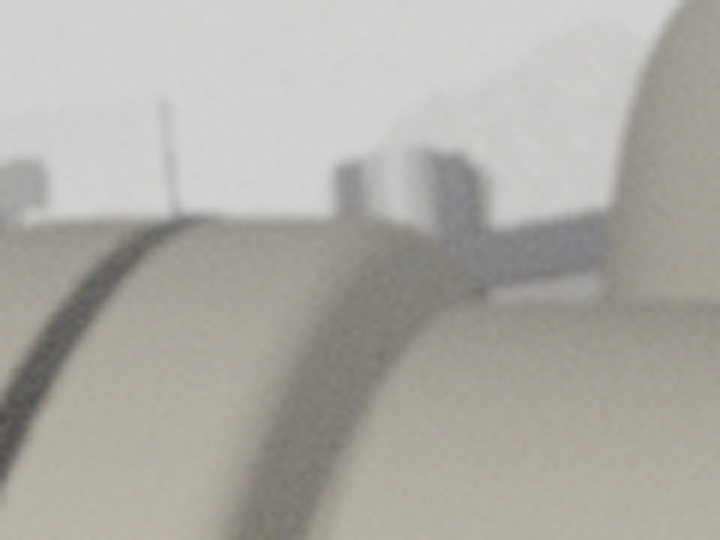

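Call:
send_rows:
  moves:
    - {"hand":10,"linear":[0,0,-3],"angular":[0,0,0]}
    - {"hand":10,"linear":[0,0,0],"angular":[0,0,0]}

```text
t: 6.8
tcp_pos: [534.1, -126.9, 206.8]
tcp_rot: [0.129, 0.664, 0.728, -0.116]
wrist_force: [-0.0, 2.8, -4.4]
finger_gap: 0.259
```

```bash
python3 - <<'E'
from h import *
st()
E
```

```text
t 6.8 tcp [ 534.1 -126.9  206.8] grasp [ 536.  -145.3  156.1] pitch -19.96 yaw 5.209999999999994 roll 0.18 F [-0.   2.8 -4.4] T [ 2.01  0.08 -0.07] gap 22.1
```

Call:
send_rows:
  moves:
    - {"hand":10,"linear":[9,0,-0.5],"angular":[0,0,0]}
    - {"hand":10,"linear":[9,0,-0.5],"angular":[0,0,0]}
    - {"hand":10,"linear":[0,0,0],"angular":[0,0,0]}

```text
t: 7.18
tcp_pos: [532.3, -111.0, 202.0]
tcp_rot: [0.13, 0.664, 0.727, -0.117]
wrist_force: [-0.8, 3.8, -5.1]
finger_gap: 0.258
```

```bash
python3 - <<'E'
from h import *
st();shots(4)
np.set_printoptions(precision=1,suppress=True)
p,M,s=pose(); g=p+54*M[:,2];print(g+364*M[:,0], g+290*M[:,0])
E
```

```text
t 7.17 tcp [ 532.3 -111.   202. ] grasp [ 534.2 -129.5  151.2] pitch -20.12 yaw 5.079999999999998 roll 0.18 F [-0.8  3.8 -5.1] T [2.03 0.16 0.03] gap 22.0
[503.9 211.   26.1] [510.  141.7  51.6]
```

View pics/s4z.png

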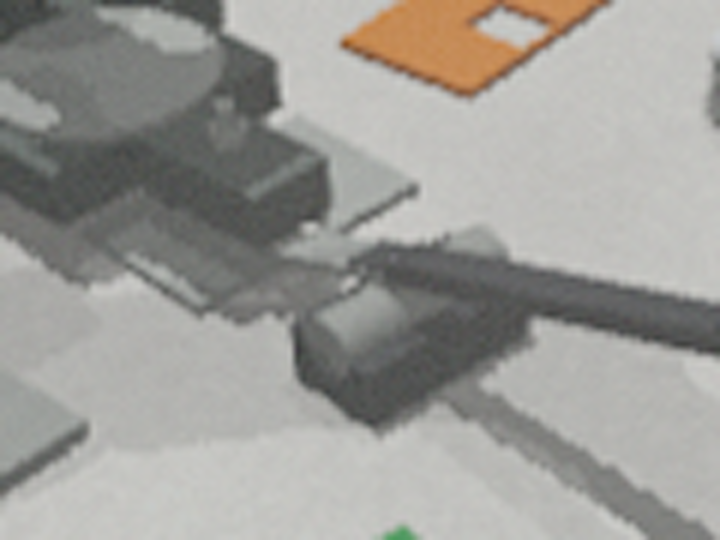

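Call:
send_rows:
  moves:
    - {"hand":10,"linear":[0.7,0,-7.5],"angular":[0,-1.5,0]}
    - {"hand":10,"linear":[6,0,-0.3],"angular":[0,0,0]}
    - {"hand":10,"linear":[0,0,0],"angular":[0,0,0]}

```text
t: 7.65
tcp_pos: [531.7, -101.6, 207.5]
tcp_rot: [0.14, 0.663, 0.725, -0.126]
wrist_force: [-0.1, 4.5, -3.6]
finger_gap: 0.261
```

```bash
python3 - <<'E'
from h import *
st();shots(5)
np.set_printoptions(precision=1,suppress=True)
p,M,s=pose(); g=p+54*M[:,2];print(g+364*M[:,0], g+290*M[:,0])
cv2.imwrite('pics/w5.png',(255*(bot.capture('wrist')/255.)**.55).astype(np.uint8))
E
```

```text
t 7.65 tcp [ 531.7 -101.6  207.5] grasp [ 533.7 -121.4  157.3] pitch -21.73 yaw 5.079999999999998 roll 0.22 F [-0.1  4.5 -3.6] T [2.14 0.23 0.09] gap 22.3
[503.8 215.4  22.6] [509.8 146.9  50. ]
```

View pics/s5z.png

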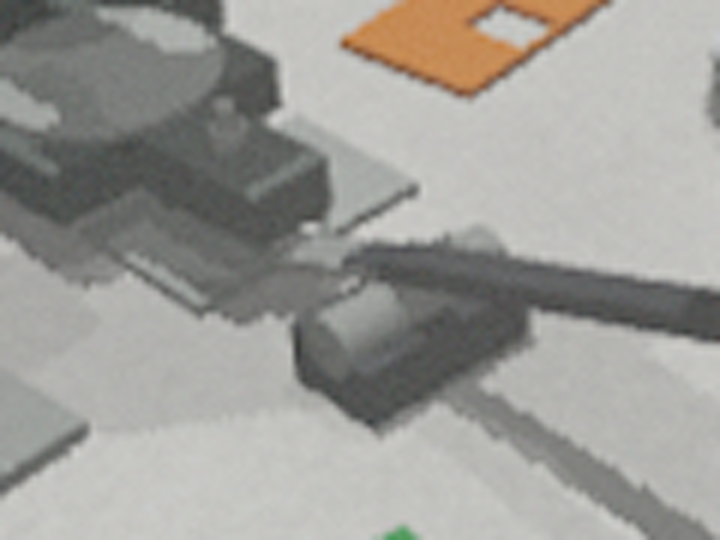

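View pics/w5.png

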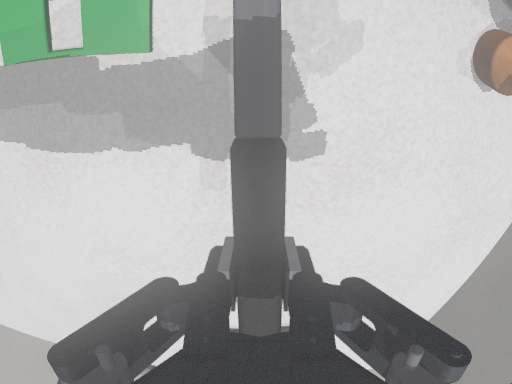

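Call:
send_rows:
  moves:
    - {"hand":10,"linear":[9,0,-0.5],"angular":[0,0,0]}
    - {"hand":10,"linear":[0,0,0],"angular":[0,0,0]}

```text
t: 8.05
tcp_pos: [530.8, -93.5, 204.4]
tcp_rot: [0.14, 0.663, 0.724, -0.126]
wrist_force: [-1.1, 5.0, -5.2]
finger_gap: 0.256
```

Call:
send_rows:
  moves:
    - {"hand":10,"linear":[8,0,-0.5],"angular":[0,0,0]}
    - {"hand":10,"linear":[0,0,0],"angular":[0,0,0]}

```text
t: 8.3
tcp_pos: [530.1, -85.7, 201.8]
tcp_rot: [0.14, 0.663, 0.724, -0.126]
wrist_force: [-0.5, 4.2, -3.9]
finger_gap: 0.263
```

```bash
python3 - <<'E'
from h import *
st();shots(6)
np.set_printoptions(precision=1,suppress=True)
p,M,s=pose(); g=p+54*M[:,2];print(g+364*M[:,0], g+290*M[:,0])
E
```

```text
t 8.3 tcp [530.1 -85.7 201.8] grasp [ 532.1 -105.6  151.7] pitch -21.75 yaw 4.969999999999999 roll 0.22 F [-0.5  4.2 -3.9] T [2.21 0.24 0.04] gap 22.4
[502.9 231.   16.9] [508.8 162.6  44.3]
```

View pics/s6z.png

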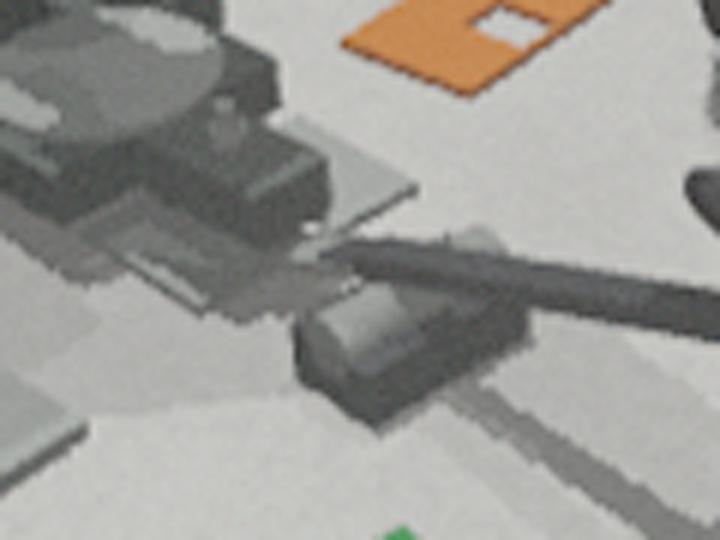

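```bash
python3 - <<'E'
from h import *
np.set_printoptions(precision=1,suppress=True)
p,M,s=pose(); g=p+54*M[:,2]
for L in (289,312,335,364):
    P=g+L*M[:,0];
    print(L,P,(np.array(proj('side',P+[0,0,0]))-[150,130])*6)
print('toe low front',[ (np.array(proj('side',q))-[150,130])*6 for q in ([523,214,28],[483,209,28],[503,211,28])])
for z in (34,40):print(onz('side',*sz(325,250),z))
E
```

```text
289 [508.9 161.6  44.7] [372.1 245.4]
312 [507.  182.9  36.2] [340.  240.8]
335 [505.2 204.2  27.7] [309.2 236.3]
364 [502.9 231.   16.9] [271.8 230.9]
toe low front [array([329.8, 210.1]), array([259.8, 250.6]), array([295.9, 230.6])]
[500.2 186.4  34. ]
[495.8 179.3  40. ]
```

```bash
python3 - <<'E'
from h import *
np.set_printoptions(precision=2,suppress=True)
for d in (1,2,4): print(*delta(*pitch_about(d)))
E
```

```text
[-1.07 -0.02  4.66] [0. 1. 0.]
[-2.06 -0.03  9.34] [0.   2.   0.01]
[-3.8  -0.06 18.74] [0.01 4.   0.01]
```

Call:
send_rows:
  moves:
    - {"hand":10,"linear":[-1,0,5],"angular":[0,1,0]}
    - {"hand":10,"linear":[-1,0,5],"angular":[0,1,0]}
    - {"hand":10,"linear":[0,0,0],"angular":[0,0,0]}

```text
t: 8.78
tcp_pos: [530.5, -92.0, 192.7]
tcp_rot: [0.127, 0.666, 0.726, -0.114]
wrist_force: [-0.6, 3.2, -3.5]
finger_gap: 0.258
```

```bash
python3 - <<'E'
from h import *
st()
E
```

```text
t 8.78 tcp [530.5 -92.  192.7] grasp [ 532.3 -110.1  141.8] pitch -19.61 yaw 4.930000000000007 roll 0.21 F [-0.6  3.2 -3.5] T [1.7  0.13 0.03] gap 22.1
```

Call:
send_rows:
  moves:
    - {"hand":10,"linear":[-1,0,5],"angular":[0,1,0]}
    - {"hand":10,"linear":[-1,0,5],"angular":[0,1,0]}
    - {"hand":10,"linear":[0,0,0],"angular":[0,0,0]}

```text
t: 9.15
tcp_pos: [531.7, -96.9, 184.3]
tcp_rot: [0.114, 0.667, 0.729, -0.1]
wrist_force: [-3.4, 5.7, 4.5]
finger_gap: 0.256
```

```bash
python3 - <<'E'
from h import *
st()
E
```

```text
t 9.15 tcp [531.7 -96.9 184.3] grasp [ 533.4 -113.   132.8] pitch -17.42 yaw 5.019999999999996 roll 0.3 F [-3.4  5.7  4.5] T [1.59 0.5  0.09] gap 21.8
```

Call:
send_rows:
  moves:
    - {"hand":10,"linear":[-1,0,5],"angular":[0,1,0]}
    - {"hand":10,"linear":[-1,0,5],"angular":[0,1,0]}
    - {"hand":10,"linear":[0,0,0],"angular":[0,0,0]}

```text
t: 9.52
tcp_pos: [532.5, -101.5, 177.1]
tcp_rot: [0.1, 0.668, 0.732, -0.087]
wrist_force: [-1.7, 5.8, 4.8]
finger_gap: 0.258
```

```bash
python3 - <<'E'
from h import *
st();shots(7)
E
```

```text
t 9.53 tcp [ 532.5 -101.5  177.1] grasp [ 534.1 -115.6  125. ] pitch -15.3 yaw 5.159999999999997 roll 0.36 F [-1.7  5.8  4.8] T [1.43 0.51 0.01] gap 22.0
```

View pics/s7z.png

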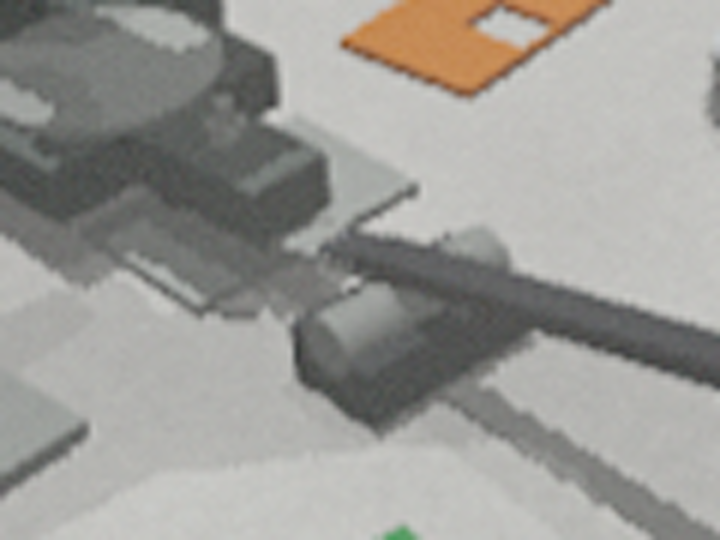

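Call:
send_rows:
  moves:
    - {"hand":10,"linear":[-1,0,5],"angular":[0,1,0]}
    - {"hand":10,"linear":[-1,0,5],"angular":[0,1,0]}
    - {"hand":10,"linear":[-1,0,5],"angular":[0,1,0]}
    - {"hand":10,"linear":[0,0,0],"angular":[0,0,0]}

```text
t: 10.12
tcp_pos: [533.1, -107.9, 165.5]
tcp_rot: [0.081, 0.67, 0.735, -0.069]
wrist_force: [-2.0, 6.1, 4.7]
finger_gap: 0.261
```

```bash
python3 - <<'E'
from h import *
st();shots(8)
E
```

```text
t 10.12 tcp [ 533.1 -107.9  165.5] grasp [ 534.5 -119.2  112.7] pitch -12.17 yaw 5.299999999999997 roll 0.38 F [-2.   6.1  4.7] T [ 1.2   0.31 -0.1 ] gap 22.3
```

View pics/s8z.png

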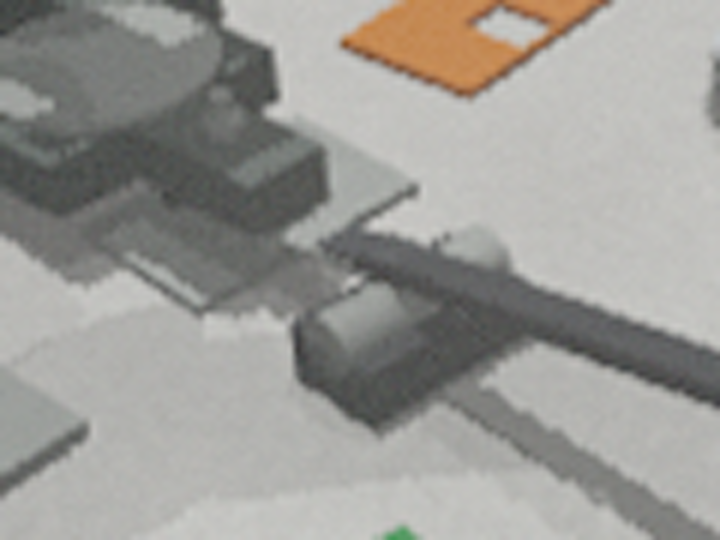

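View pics/t8z.png

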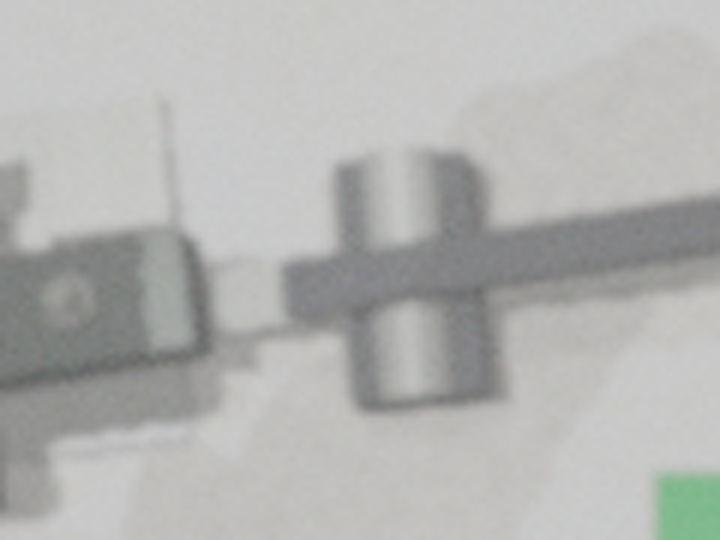

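```bash
python3 - <<'E'
from h import *
np.set_printoptions(precision=2,suppress=True)
for d in (-1.5,-6): print(*delta(*pitch_about(0,yawdeg=d)))
print('hole corners',[ ((np.array(proj('top',[517.6+a*.994-b*.108,250.8+a*.108+b*.994,6]))-[140,150])*6).round(0) for a,b in((-15.5,-19.5),(15.5,-19.5),(15.5,19.5),(-15.5,19.5))])
print('stud',tri('top',tz(68,298),'side',sz(222,118)))
print('shank start', onz('top',*tz(285,290),42))
E
```

```text
[ 0.06 -6.44 -0.06] [ 0.32 -0.01  1.47]
[  1.23 -25.72  -0.45] [ 1.27 -0.04  5.86]
hole corners [array([172., 309.]), array([165., 227.]), array([ 60., 240.]), array([ 67., 322.])]
stud (array([498.37, 253.81,  68.15]), np.float64(2.247267105992025))
shank start [505.32 183.22  42.  ]
```

Call:
send_rows:
  moves:
    - {"hand":10,"linear":[0.2,-6.5,0],"angular":[0.3,0,1.5]}
    - {"hand":10,"linear":[0.2,-6.5,0],"angular":[0.3,0,1.5]}
    - {"hand":10,"linear":[0.2,-6.5,0],"angular":[0.3,0,1.5]}
    - {"hand":10,"linear":[0,0,0],"angular":[0,0,0]}

```text
t: 10.72
tcp_pos: [516.9, -108.3, 168.0]
tcp_rot: [0.081, 0.695, 0.712, -0.069]
wrist_force: [-1.3, 5.6, 2.8]
finger_gap: 0.257
```

```bash
python3 - <<'E'
from h import *
st();shots(9)
E
```

```text
t 10.72 tcp [ 516.9 -108.3  168. ] grasp [ 518.  -119.7  115.3] pitch -12.18 yaw 1.2900000000000063 roll 0.85 F [-1.3  5.6  2.8] T [0.77 0.25 0.67] gap 22.0
```

View pics/t9z.png

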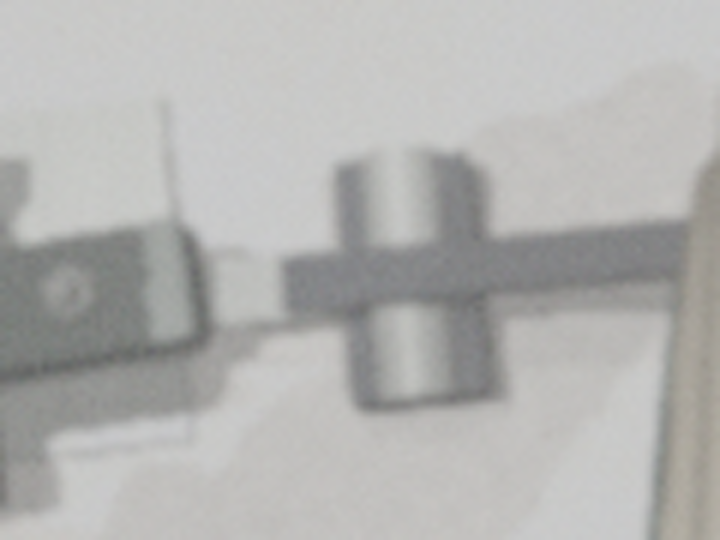

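Call:
send_rows:
  moves:
    - {"hand":10,"linear":[0.2,-6.5,1.2],"angular":[0.3,0,1.5]}
    - {"hand":10,"linear":[0.2,-6.5,1.2],"angular":[0.3,0,1.5]}
    - {"hand":10,"linear":[0.2,-6.5,1.2],"angular":[0.3,0,1.5]}
    - {"hand":10,"linear":[0.2,-6.5,1.2],"angular":[0.3,0,1.5]}
    - {"hand":10,"linear":[0,0,0.5],"angular":[0,0,0]}

```text
t: 11.45
tcp_pos: [489.8, -108.7, 163.1]
tcp_rot: [0.078, 0.732, 0.673, -0.072]
wrist_force: [-0.8, 4.3, 5.0]
finger_gap: 0.256
```

```bash
python3 - <<'E'
from h import *
st();shots(10)
E
```

```text
t 11.45 tcp [ 489.8 -108.7  163.1] grasp [ 489.8 -120.1  110.4] pitch -12.15 yaw -4.8799999999999955 roll 0.99 F [-0.8  4.3  5. ] T [1.06 0.19 0.97] gap 21.9
```

View pics/t10z.png

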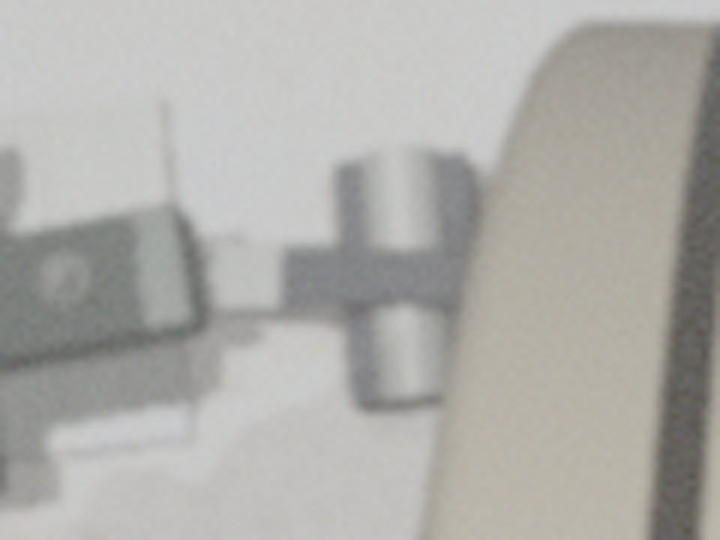

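View pics/s10z.png

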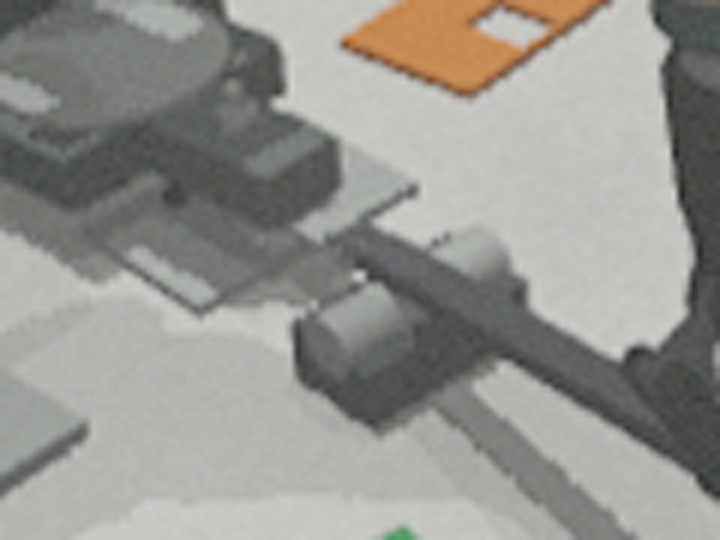

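Call:
send_rows:
  moves:
    - {"hand":10,"linear":[0.2,-5.2,0.6],"angular":[0.2,0,1.6]}
    - {"hand":10,"linear":[0.2,-5.2,0.6],"angular":[0.2,0,1.6]}
    - {"hand":10,"linear":[0.2,-5.2,0.6],"angular":[0.2,0,1.6]}
    - {"hand":10,"linear":[0.2,-5.2,0.6],"angular":[0.2,0,1.6]}
    - {"hand":10,"linear":[0,0,0.5],"angular":[0,0,0]}

```text
t: 12.18
tcp_pos: [464.1, -105.8, 159.4]
tcp_rot: [0.075, 0.767, 0.633, -0.077]
wrist_force: [-2.3, 4.2, 6.8]
finger_gap: 0.262
```

```bash
python3 - <<'E'
from h import *
st();shots(11)
E
```

```text
t 12.18 tcp [ 464.1 -105.8  159.4] grasp [ 462.8 -117.2  106.6] pitch -12.23 yaw -11.0 roll 1.01 F [-2.3  4.2  6.8] T [1.38 0.1  1.34] gap 22.4
```

View pics/t11z.png

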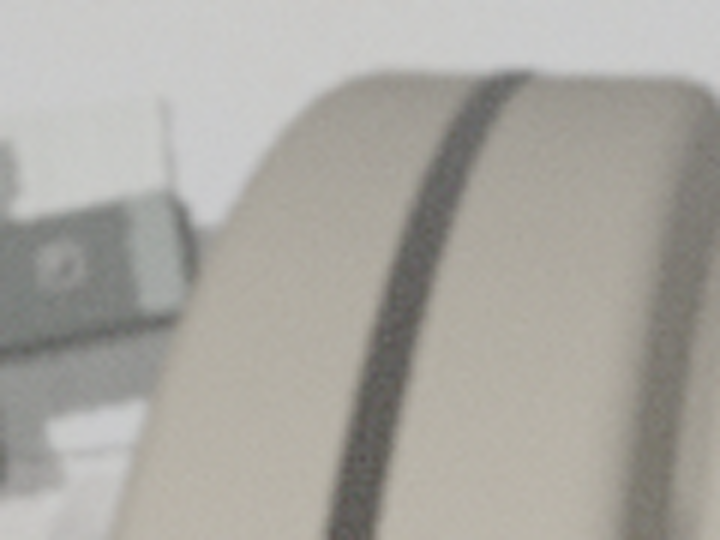

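View pics/s11z.png

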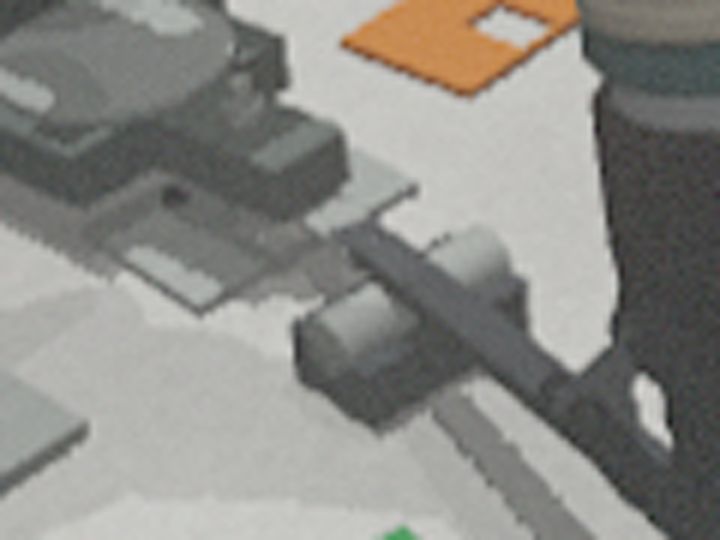

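```bash
python3 - <<'E'
from h import *
a=cv2.imread('pics/s8z.png');b=cv2.imread('pics/s11z.png');
cv2.imwrite('pics/cmp.png',np.hstack([cv2.resize(a[60:260,130:360],None,fx=1.7,fy=1.7),cv2.resize(b[60:260,130:360],None,fx=1.7,fy=1.7)]))
E
```

```text
(no output)
```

View pics/cmp.png

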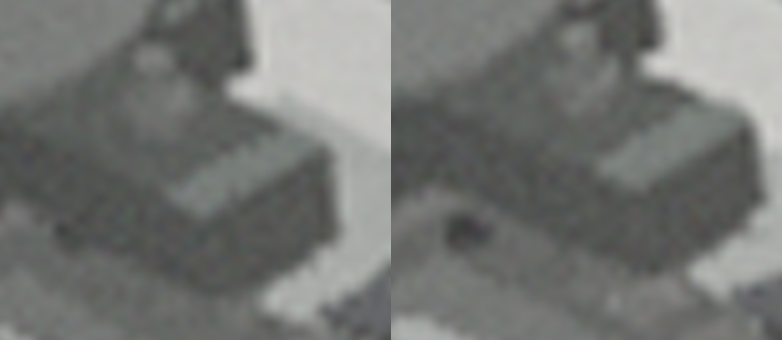

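```bash
python3 - <<'E'
from h import *
np.set_printoptions(precision=1,suppress=True)
for k,a,b in((1,(76,300),(224,103)),(8,(68,298),(218,89)),(11,(60,263),(240,83.5))): print(k,tri('top',tz(*a),'side',sz(*b)))
for k in (1,8,9,10,11):
    i=cv2.imread(f'pics/t{k}z.png')[225:335,20:120] if k<10 else cv2.imread(f'pics/t{k}z.png')[210:320,20:120]
    cv2.imwrite(f'pics/q{k}.png',cv2.resize(i,None,fx=2.2,fy=2.2))
cv2.imwrite('pics/q.png',np.hstack([cv2.imread(f'pics/q{k}.png') for k in (1,8,11)]))
E
```

```text
1 (array([496.3, 247.9,  79.4]), np.float64(1.0282015401642397))
8 (array([495.4, 249.1,  86.2]), np.float64(1.9231477128101975))
11 (array([508.4, 253.2,  81.7]), np.float64(1.5343360636100116))
```

View pics/q.png

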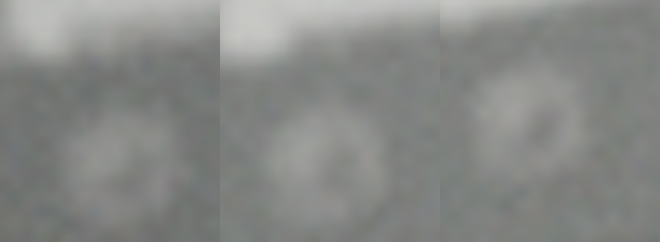

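Call:
send_rows:
  moves:
    - {"hand":10,"linear":[0.2,-4.6,0.1],"angular":[0.2,0,1.6]}
    - {"hand":10,"linear":[0.2,-4.6,0.1],"angular":[0.2,0,1.6]}
    - {"hand":10,"linear":[0.2,-4.6,0.1],"angular":[0.2,0,1.6]}
    - {"hand":10,"linear":[0.2,-4.6,0.1],"angular":[0.2,0,1.6]}
    - {"hand":10,"linear":[0,0,0],"angular":[0,0,0]}

```text
t: 12.9
tcp_pos: [442.1, -100.8, 158.6]
tcp_rot: [0.072, 0.799, 0.591, -0.08]
wrist_force: [-1.7, 5.8, 5.2]
finger_gap: 0.259
```

```bash
python3 - <<'E'
from h import *
st();shots(12)
E
```

```text
t 12.9 tcp [ 442.1 -100.8  158.6] grasp [ 439.8 -112.1  105.9] pitch -12.31 yaw -17.129999999999995 roll 1.19 F [-1.7  5.8  5.2] T [ 1.19 -0.05  1.1 ] gap 22.1
```

View pics/t12z.png

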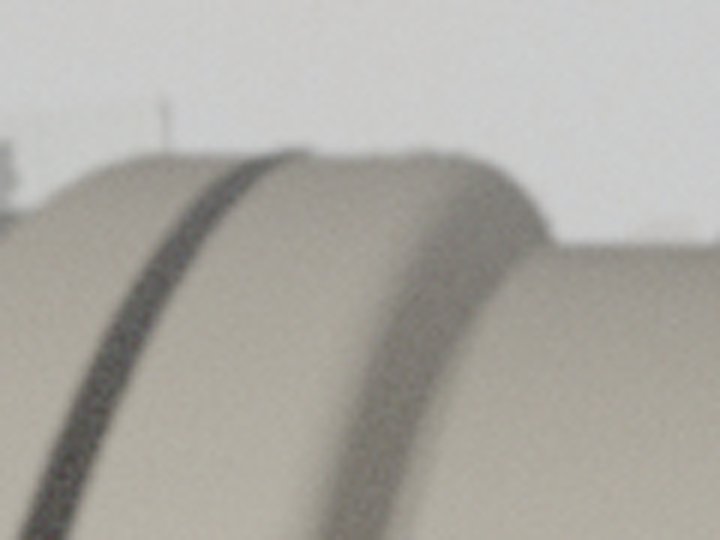

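View pics/s12z.png

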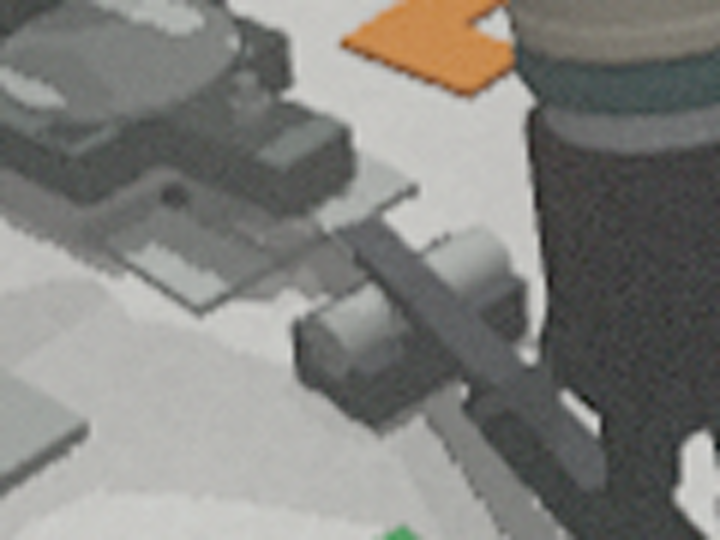

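Call:
send_rows:
  moves:
    - {"hand":10,"linear":[0.3,-3.8,0.1],"angular":[0.2,0,1.6]}
    - {"hand":10,"linear":[0.3,-3.8,0.1],"angular":[0.2,0,1.6]}
    - {"hand":10,"linear":[0.3,-3.8,0.1],"angular":[0.2,0,1.6]}
    - {"hand":10,"linear":[0.3,-3.8,0.1],"angular":[0.2,0,1.6]}
    - {"hand":10,"linear":[0,0,0],"angular":[0,0,0]}

```text
t: 13.62
tcp_pos: [421.8, -93.9, 157.2]
tcp_rot: [0.068, 0.827, 0.552, -0.086]
wrist_force: [-2.1, 5.8, 5.5]
finger_gap: 0.262
```

```bash
python3 - <<'E'
from h import *
st();shots(13)
E
```

```text
t 13.62 tcp [421.8 -93.9 157.2] grasp [ 418.1 -105.1  104.5] pitch -12.56 yaw -22.689999999999998 roll 1.01 F [-2.1  5.8  5.5] T [1.16 0.07 1.7 ] gap 22.3
```

View pics/s13z.png

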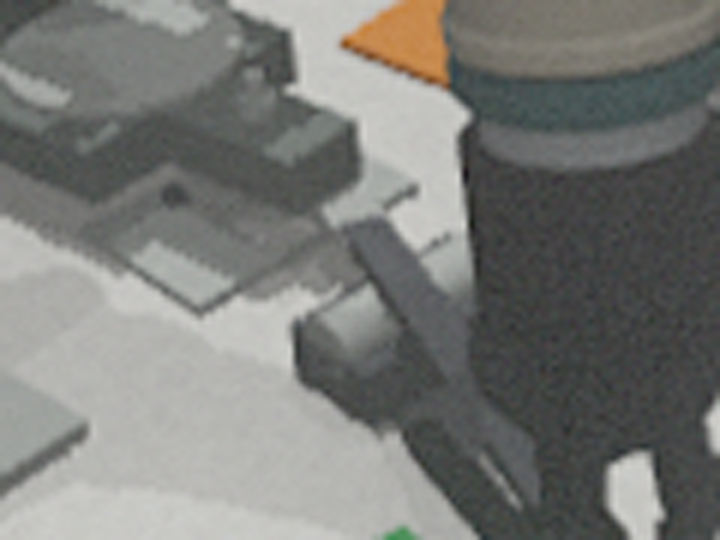

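```bash
python3 - <<'E'
from h import *
ims=[cv2.imread(f'pics/s{k}z.png')[40:230,180:370] for k in (11,12,13)]
cv2.imwrite('pics/cmp2.png',np.hstack([cv2.resize((np.clip(i*1.5,0,255)).astype(np.uint8),None,fx=1.4,fy=1.4,interpolation=cv2.INTER_CUBIC) for i in ims]))
E
```

```text
(no output)
```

View pics/cmp2.png

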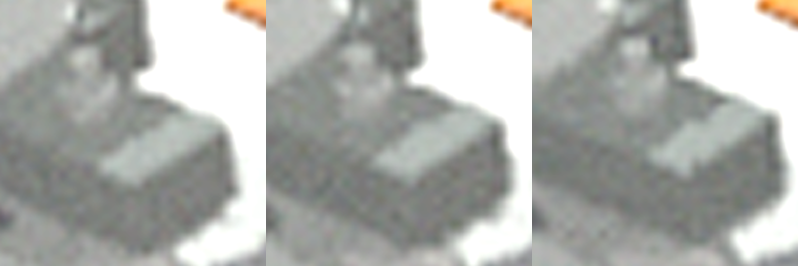

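Call:
send_rows:
  moves:
    - {"hand":10,"linear":[0.5,-3.2,0.1],"angular":[0.2,0,1.6]}
    - {"hand":10,"linear":[0.5,-3.2,0.1],"angular":[0.2,0,1.6]}
    - {"hand":10,"linear":[0.5,-3.2,0.1],"angular":[0.2,0,1.6]}
    - {"hand":10,"linear":[0,0,0],"angular":[0,0,0]}

```text
t: 14.22
tcp_pos: [407.4, -87.5, 156.1]
tcp_rot: [0.064, 0.844, 0.524, -0.092]
wrist_force: [-1.8, 5.0, 7.1]
finger_gap: 0.258
```

```bash
python3 - <<'E'
from h import *
st();shots(14)
ims=[cv2.imread(f'pics/s{k}z.png')[40:230,180:370] for k in (13,14)]
cv2.imwrite('pics/cmp3.png',np.hstack([cv2.resize((np.clip(i*1.5,0,255)).astype(np.uint8),None,fx=2,fy=2,interpolation=cv2.INTER_CUBIC) for i in ims]))
E
```

```text
t 14.22 tcp [407.4 -87.5 156.1] grasp [402.6 -98.6 103.5] pitch -12.91 yaw -26.439999999999998 roll 0.7 F [-1.8  5.   7.1] T [ 1.27 -0.02  1.79] gap 22.0
```

View pics/cmp3.png

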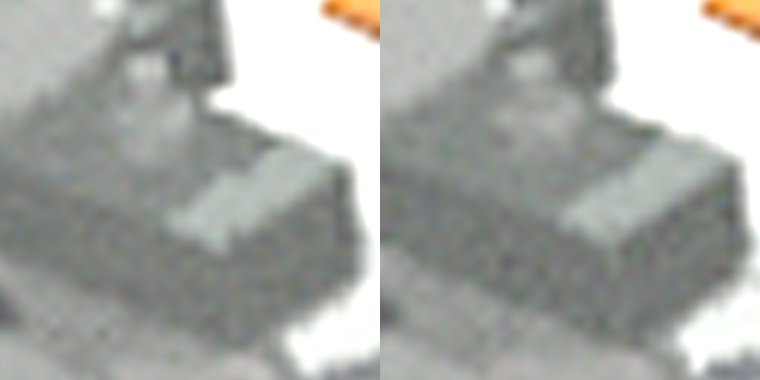

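View pics/s14z.png

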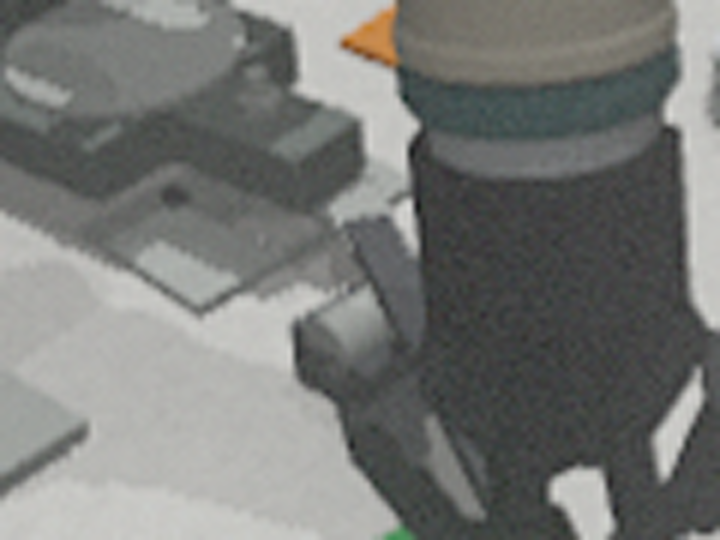

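Call:
send_rows:
  moves:
    - {"hand":10,"linear":[1.0,3,0.1],"angular":[0,0,0]}
    - {"hand":10,"linear":[1.0,3,0.1],"angular":[0,0,0]}
    - {"hand":10,"linear":[0,0,0],"angular":[0,0,0]}

```text
t: 14.7
tcp_pos: [408.7, -87.9, 155.5]
tcp_rot: [0.062, 0.841, 0.528, -0.097]
wrist_force: [-1.0, 6.0, 7.8]
finger_gap: 0.258
```

```bash
cat >> h.py <<'E'
def cmp(k,l):
    ims=[cv2.imread(f'pics/s{q}z.png')[40:230,180:370] for q in (k,l)]
    cv2.imwrite(f'pics/cmp_{k}_{l}.png',np.hstack([cv2.resize((np.clip(i*1.5,0,255)).astype(np.uint8),None,fx=2,fy=2,interpolation=cv2.INTER_CUBIC) for i in ims]))
E
python3 - <<'E'
from h import *
st();shots(15);cmp(14,15)
E
```

```text
t 14.7 tcp [408.7 -87.9 155.5] grasp [403.4 -99.  103. ] pitch -13.23 yaw -25.790000000000006 roll 0.1 F [-1.   6.   7.8] T [ 1.46 -0.28  1.52] gap 22.1
```

View pics/cmp_14_15.png

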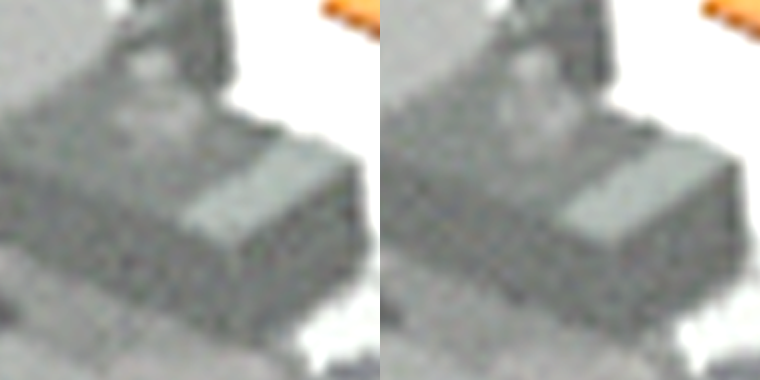

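View pics/s15z.png

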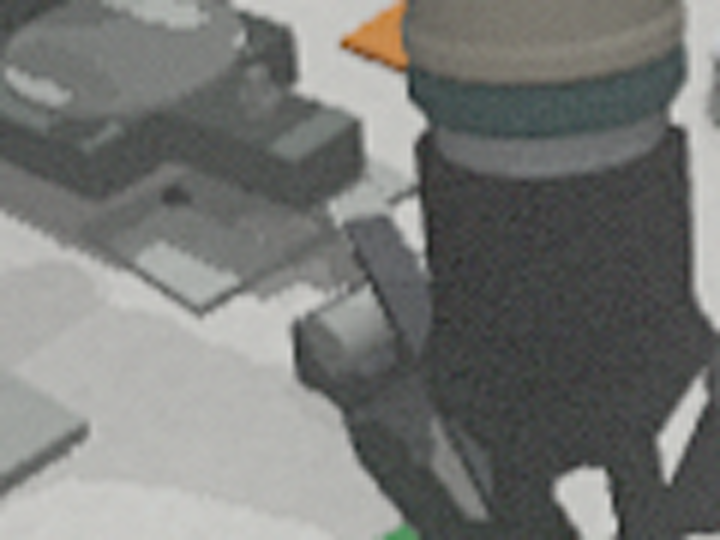

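Call:
send_rows:
  moves:
    - {"hand":10,"linear":[3.0,8,0.1],"angular":[0,0,0]}
    - {"hand":10,"linear":[3.0,8,0.1],"angular":[0,0,0]}
    - {"hand":10,"linear":[0,0,0],"angular":[0,0,0]}

```text
t: 15.18
tcp_pos: [413.7, -89.4, 153.4]
tcp_rot: [0.055, 0.839, 0.53, -0.109]
wrist_force: [-0.8, 7.7, 8.0]
finger_gap: 0.26
```

```bash
python3 - <<'E'
from h import *
st();shots(16);cmp(15,16)
E
```

```text
t 15.18 tcp [413.7 -89.4 153.4] grasp [ 407.  -100.6  101. ] pitch -13.96 yaw -25.310000000000002 roll -1.27 F [-0.8  7.7  8. ] T [ 2.08 -0.51  0.94] gap 22.2
```

View pics/cmp_15_16.png

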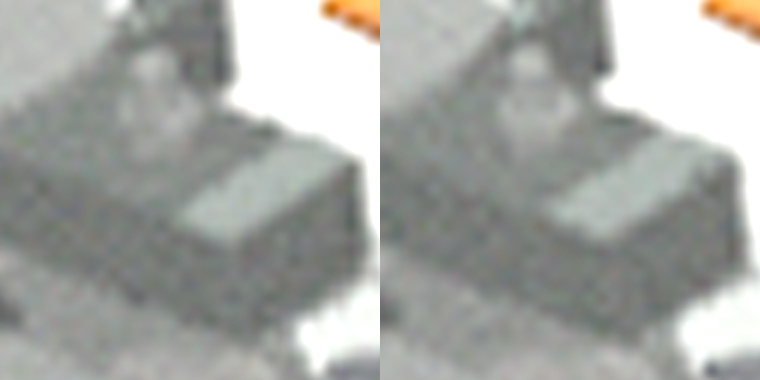

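View pics/s16z.png

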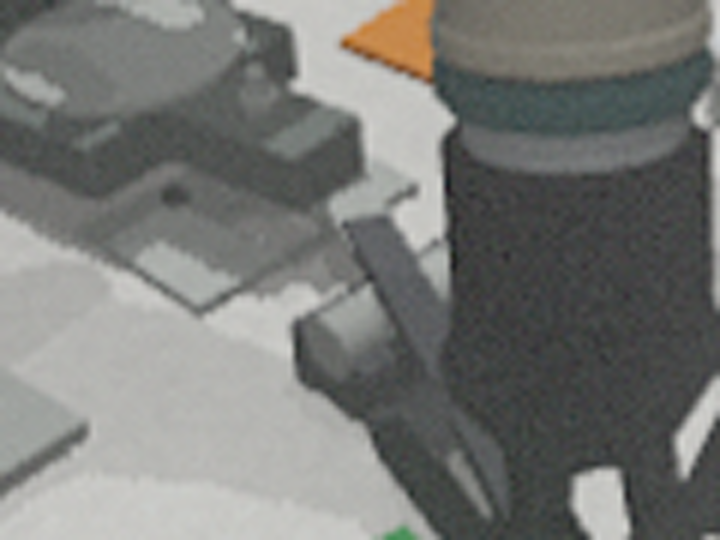

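Call:
send_rows:
  moves:
    - {"hand":10,"linear":[0.5,-4,-0.2],"angular":[0.4,0.2,1.6]}
    - {"hand":10,"linear":[0.5,-4,-0.2],"angular":[0.4,0.2,1.6]}
    - {"hand":10,"linear":[0.5,-4,-0.2],"angular":[0.4,0.2,1.6]}
    - {"hand":10,"linear":[0,0,0],"angular":[0,0,0]}

```text
t: 15.78
tcp_pos: [400.0, -82.9, 154.8]
tcp_rot: [0.048, 0.859, 0.497, -0.111]
wrist_force: [-1.1, 7.1, 6.5]
finger_gap: 0.259
```

```bash
python3 - <<'E'
from h import *
st();shots(17);cmp(14,17)
E
```

```text
t 15.78 tcp [400.  -82.9 154.8] grasp [392.3 -93.2 102.4] pitch -13.76 yaw -29.729999999999997 roll -1.63 F [-1.1  7.1  6.5] T [ 1.49 -0.15  1.62] gap 22.1
```

View pics/cmp_14_17.png

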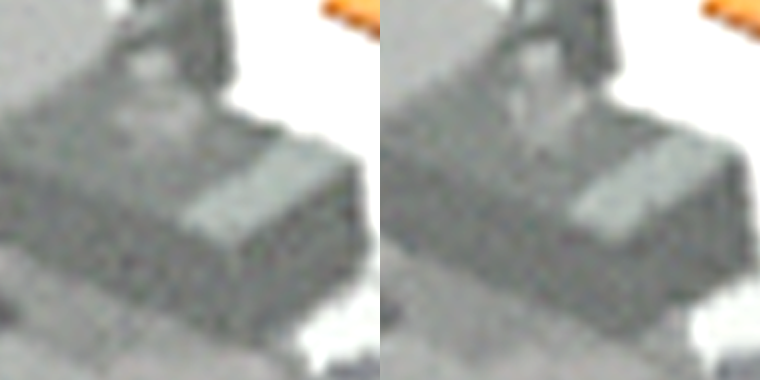

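View pics/s17z.png

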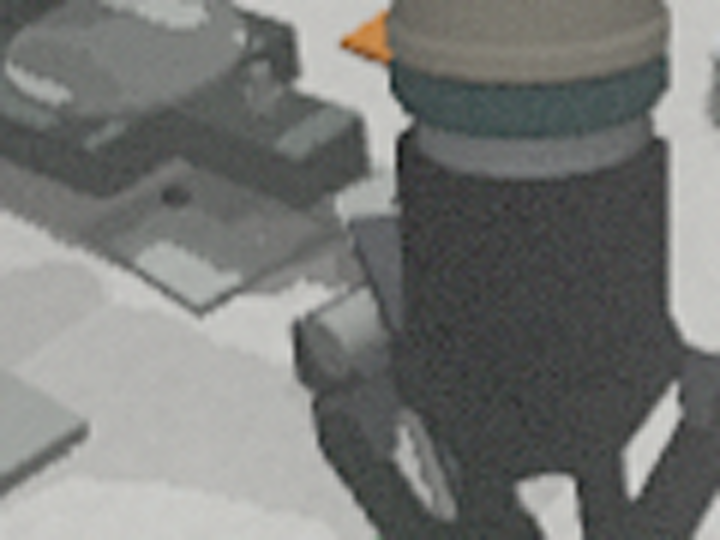

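```bash
python3 - <<'E'
from h import *
np.set_printoptions(precision=1,suppress=True)
# solve using side ray constrained to arc: |foot-pivot| fixed: stud about pivot (464,487) radius ~ 240
from scipy.optimize import brentq
import numpy as np
for k,uv in ((1,(224,103)),(11,(240,80)),(17,(262.5,66)),(17,(260,66))):
    for z in (79,84,87): print(k,z,onz('side',*sz(*uv),z))
E
```

```text
1 79 [496.1 248.7  79. ]
1 84 [492.2 241.7  84. ]
1 87 [489.8 237.5  87. ]
11 79 [511.5 259.8  79. ]
11 84 [507.4 252.7  84. ]
11 87 [505.  248.4  87. ]
17 79 [525.4 263.1  79. ]
17 84 [521.2 255.9  84. ]
17 87 [518.6 251.7  87. ]
17 79 [524.6 263.8  79. ]
17 84 [520.3 256.6  84. ]
17 87 [517.8 252.4  87. ]
```

```bash
python3 - <<'E'
from h import *
np.set_printoptions(precision=2,suppress=True)
pv=np.array([497,136,44.])
for d in (-1,-4): print(*delta(*pitch_about(d,pv=pv)))
E
```

```text
[ 0.93 -0.12 -4.48] [ 0.01 -1.    0.03]
[  4.19  -0.46 -17.83] [ 0.03 -4.    0.11]
```

Call:
send_rows:
  moves:
    - {"hand":10,"linear":[0.9,-0.1,-4.5],"angular":[0,-1,0]}
    - {"hand":10,"linear":[0.9,-0.1,-4.5],"angular":[0,-1,0]}
    - {"hand":10,"linear":[0,0,0],"angular":[0,0,0]}

```text
t: 16.25
tcp_pos: [401.2, -78.7, 163.8]
tcp_rot: [0.056, 0.856, 0.498, -0.127]
wrist_force: [-1.5, 3.9, 7.5]
finger_gap: 0.26
```

```bash
python3 - <<'E'
from h import *
st();shots(18);cmp(17,18)
E
```

```text
t 16.25 tcp [401.2 -78.7 163.8] grasp [392.5 -90.7 111.9] pitch -15.85 yaw -29.36 roll -1.74 F [-1.5  3.9  7.5] T [ 0.99 -0.24  1.3 ] gap 22.2
```

View pics/cmp_17_18.png

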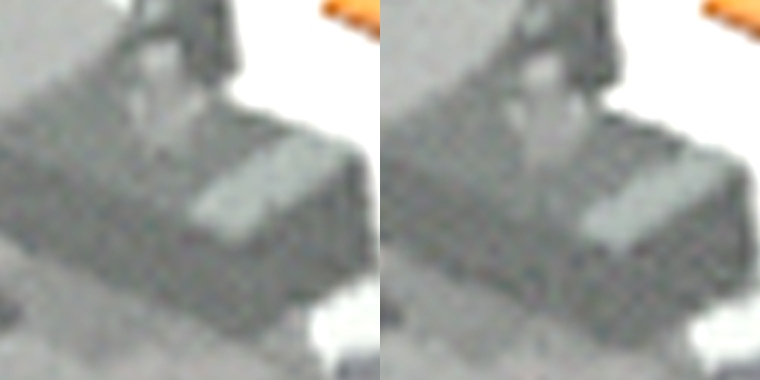

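Call:
send_rows:
  moves:
    - {"hand":10,"linear":[0.9,-0.1,-4.5],"angular":[0,-1,0]}
    - {"hand":10,"linear":[0.9,-0.1,-4.5],"angular":[0,-1,0]}
    - {"hand":10,"linear":[0,0,0],"angular":[0,0,0]}

```text
t: 16.73
tcp_pos: [403.0, -74.6, 172.7]
tcp_rot: [0.065, 0.854, 0.497, -0.142]
wrist_force: [-1.0, 4.8, 7.0]
finger_gap: 0.258
```

```bash
python3 - <<'E'
from h import *
st();shots(19);cmp(18,19)
E
```

```text
t 16.73 tcp [403.  -74.6 172.7] grasp [393.4 -88.2 121.3] pitch -17.86 yaw -29.270000000000003 roll -1.74 F [-1.   4.8  7. ] T [ 1.06 -0.22  1.04] gap 22.0
```

View pics/cmp_18_19.png

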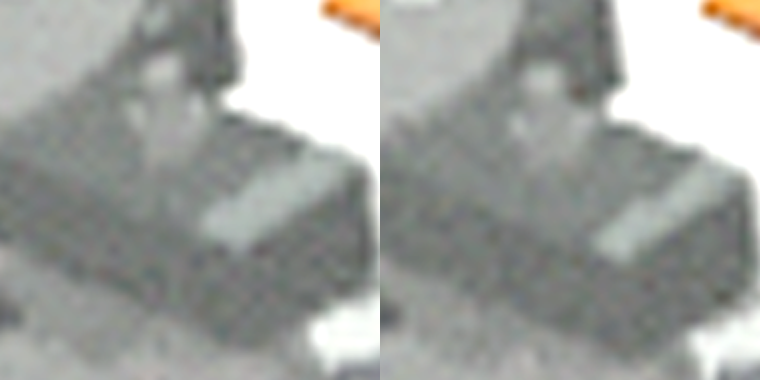

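Call:
send_rows:
  moves:
    - {"hand":10,"linear":[0.9,-0.1,-4.5],"angular":[0,-1,0]}
    - {"hand":10,"linear":[0.9,-0.1,-4.5],"angular":[0,-1,0]}
    - {"hand":10,"linear":[0,0,0],"angular":[0,0,0]}

```text
t: 17.2
tcp_pos: [404.9, -70.1, 181.4]
tcp_rot: [0.073, 0.851, 0.495, -0.157]
wrist_force: [-2.3, 5.6, 6.9]
finger_gap: 0.26
```

```bash
python3 - <<'E'
from h import *
st();shots(20);cmp(19,20)
E
```

```text
t 17.2 tcp [404.9 -70.1 181.4] grasp [394.4 -85.2 130.6] pitch -19.86 yaw -29.310000000000002 roll -1.74 F [-2.3  5.6  6.9] T [ 1.09 -0.15  1.01] gap 22.2
```

View pics/cmp_19_20.png

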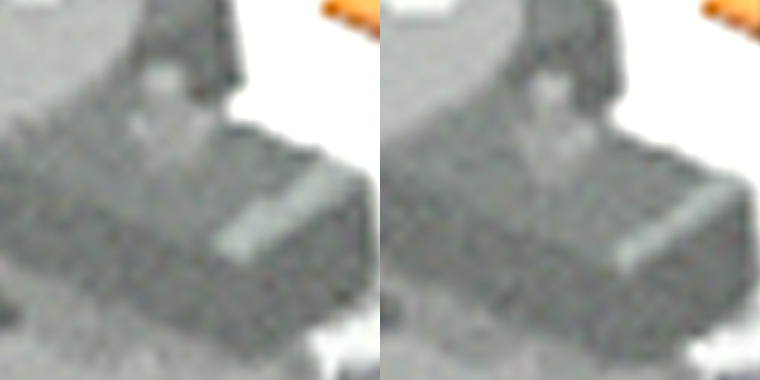

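Call:
send_rows:
  moves:
    - {"hand":10,"linear":[0.9,-0.1,-4.5],"angular":[0,-1,0]}
    - {"hand":10,"linear":[0.9,-0.1,-4.5],"angular":[0,-1,0]}
    - {"hand":10,"linear":[0,0,0],"angular":[0,0,0]}

```text
t: 17.68
tcp_pos: [406.8, -65.3, 189.8]
tcp_rot: [0.082, 0.849, 0.493, -0.172]
wrist_force: [-2.2, 6.2, 6.9]
finger_gap: 0.262
```

```bash
python3 - <<'E'
from h import *
st();shots(21);cmp(20,21)
E
```

```text
t 17.68 tcp [406.8 -65.3 189.8] grasp [395.4 -81.9 139.7] pitch -21.86 yaw -29.409999999999997 roll -1.74 F [-2.2  6.2  6.9] T [ 1.09 -0.18  0.95] gap 22.4
```

View pics/cmp_20_21.png

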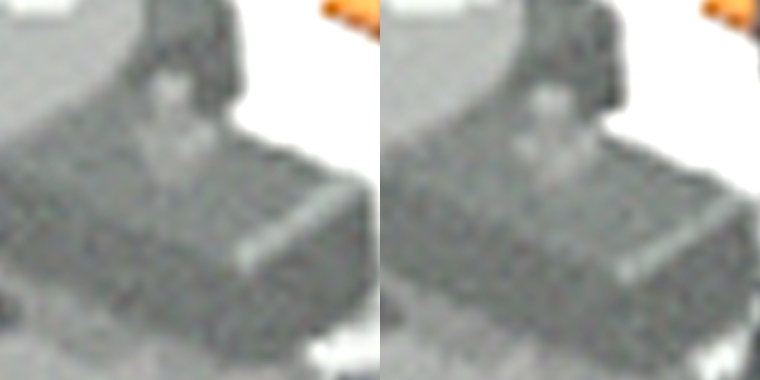

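View pics/s21z.png

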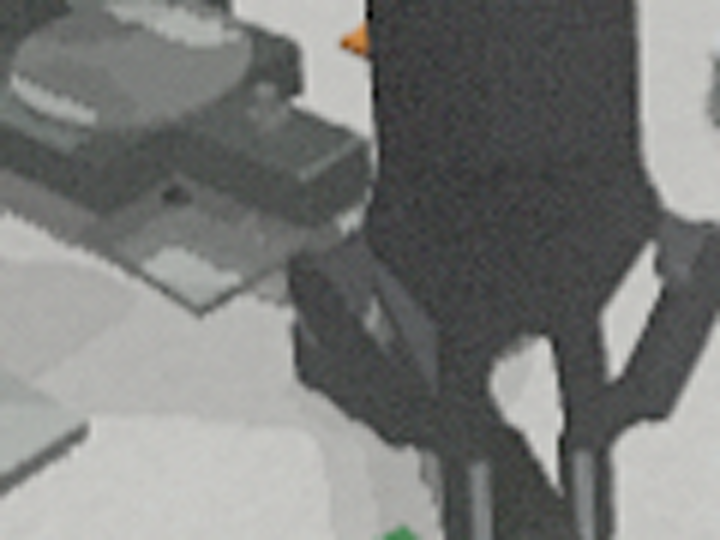

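Call:
send_rows:
  moves:
    - {"hand":10,"linear":[0.9,-0.1,-4.5],"angular":[0,-1,0]}
    - {"hand":10,"linear":[0,0,0],"angular":[0,0,0]}

```text
t: 18.02
tcp_pos: [407.3, -62.6, 194.0]
tcp_rot: [0.085, 0.848, 0.491, -0.179]
wrist_force: [-1.7, 5.1, 7.5]
finger_gap: 0.259
```

Call:
send_rows:
  moves:
    - {"hand":10,"linear":[0.9,-0.1,-4.5],"angular":[0,-1,0]}
    - {"hand":10,"linear":[0,0,0],"angular":[0,0,0]}

```text
t: 18.27
tcp_pos: [407.8, -59.8, 198.1]
tcp_rot: [0.089, 0.848, 0.488, -0.187]
wrist_force: [-1.9, 5.3, 6.2]
finger_gap: 0.259
```

```bash
python3 - <<'E'
from h import *
st();shots(22);cmp(21,22)
E
```

```text
t 18.27 tcp [407.8 -59.8 198.1] grasp [395.4 -77.8 148.7] pitch -23.86 yaw -29.700000000000003 roll -1.81 F [-1.9  5.3  6.2] T [ 1.16 -0.13  0.82] gap 22.1
```

View pics/cmp_21_22.png

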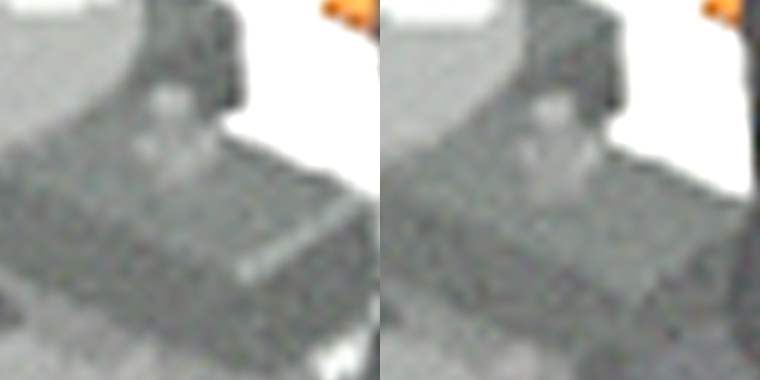

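Call:
send_rows:
  moves:
    - {"hand":10,"linear":[0.9,-0.1,-4.5],"angular":[0,-1,0]}
    - {"hand":10,"linear":[0,0,0],"angular":[0,0,0]}

```text
t: 18.62
tcp_pos: [408.3, -57.2, 201.7]
tcp_rot: [0.093, 0.847, 0.486, -0.195]
wrist_force: [-1.7, 4.3, 4.2]
finger_gap: 0.261
```

Call:
send_rows:
  moves:
    - {"hand":10,"linear":[0.9,-0.1,-4.5],"angular":[0,-1,0]}
    - {"hand":10,"linear":[0,0,0],"angular":[0,0,0]}

```text
t: 18.88
tcp_pos: [408.9, -54.8, 204.8]
tcp_rot: [0.096, 0.846, 0.484, -0.202]
wrist_force: [-2.0, 3.8, 0.6]
finger_gap: 0.258
```

```bash
python3 - <<'E'
from h import *
st();shots(23);cmp(22,23)
E
```

```text
t 18.88 tcp [408.9 -54.8 204.8] grasp [395.4 -74.2 156.2] pitch -25.81 yaw -30.03 roll -1.89 F [-2.   3.8  0.6] T [ 1.74 -0.16  0.6 ] gap 22.0
```

View pics/s23z.png

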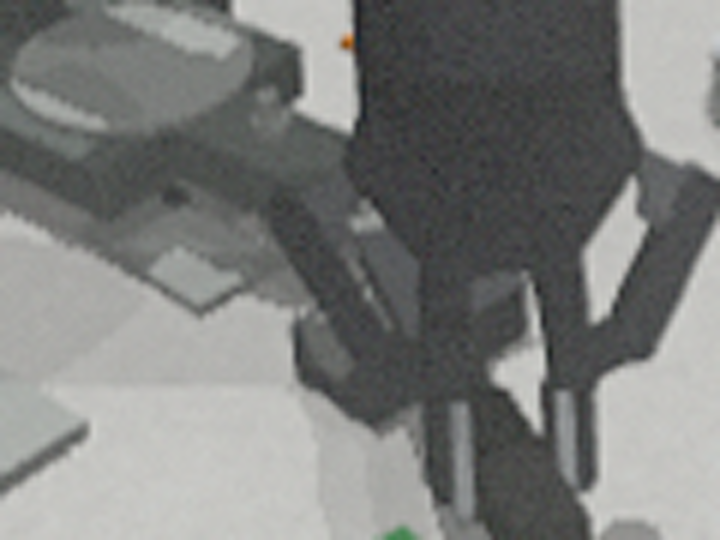

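View pics/cmp_22_23.png

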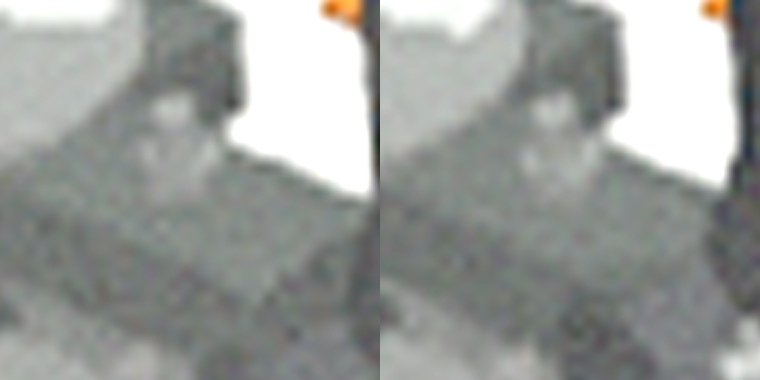

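Call:
send_rows:
  moves:
    - {"hand":10,"linear":[0.2,0,-1.5],"angular":[0,-0.3,0]}
    - {"hand":10,"linear":[-7,0,0],"angular":[0,0,0]}
    - {"hand":10,"linear":[0,0,0],"angular":[0,0,0]}

```text
t: 19.35
tcp_pos: [409.3, -55.8, 207.7]
tcp_rot: [0.096, 0.846, 0.485, -0.199]
wrist_force: [-0.8, 4.0, -3.0]
finger_gap: 0.257
```

```bash
python3 - <<'E'
from h import *
st();print(pose()[2]['joint_positions'].round(2))
E
```

```text
t 19.35 tcp [409.3 -55.8 207.7] grasp [396.2 -75.1 159. ] pitch -25.5 yaw -29.979999999999997 roll -1.7 F [-0.8  4.  -3. ] T [ 1.97 -0.14  0.34] gap 21.9
[-0.37  0.61  0.33  2.11  0.23  0.75 -0.8 ]
```

Call:
send_rows:
  moves:
    - {"hand":10,"linear":[-8,0,0],"angular":[0,0,0]}
    - {"hand":10,"linear":[-8,0,0],"angular":[0,0,0]}

```text
t: 19.6
tcp_pos: [408.9, -61.2, 212.3]
tcp_rot: [0.096, 0.847, 0.488, -0.189]
wrist_force: [4.4, 14.4, -8.6]
finger_gap: 0.262
```

```bash
python3 - <<'E'
from h import *
st();print(pose()[2]['joint_positions'].round(2));shots(24)
E
```

```text
t 19.6 tcp [408.9 -61.2 212.3] grasp [396.7 -79.9 163.1] pitch -24.43 yaw -29.79 roll -1.27 F [ 4.4 14.4 -8.6] T [ 3.9  -1.55  0.29] gap 22.3
[-0.36  0.59  0.33  2.12  0.24  0.73 -0.78]
```

View pics/s24z.png

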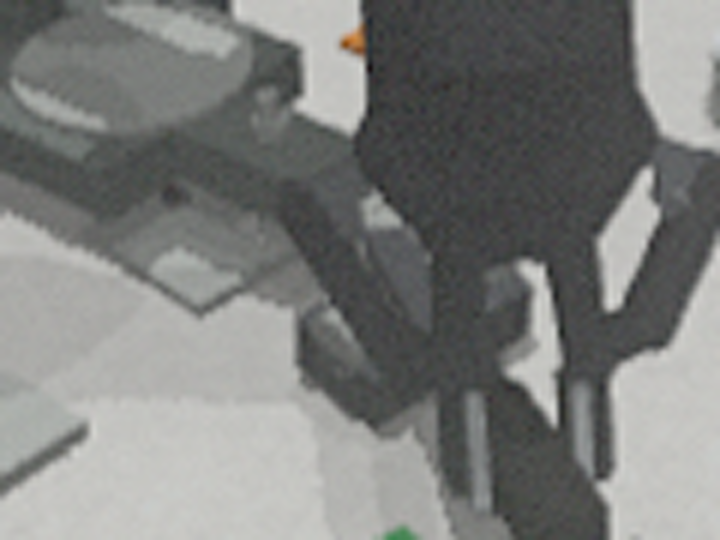

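Call:
send_rows:
  moves:
    - {"hand":10,"linear":[0,0,5],"angular":[0,1,0]}
    - {"hand":10,"linear":[0,0,0],"angular":[0,0,0]}

```text
t: 19.95
tcp_pos: [406.6, -64.1, 207.9]
tcp_rot: [0.092, 0.849, 0.488, -0.183]
wrist_force: [-0.9, 4.7, -1.9]
finger_gap: 0.26
```

```bash
python3 - <<'E'
from h import *
st()
E
```

```text
t 19.95 tcp [406.6 -64.1 207.9] grasp [394.7 -82.1 158.4] pitch -23.57 yaw -29.93 roll -1.32 F [-0.9  4.7 -1.9] T [ 1.52 -0.23  0.32] gap 22.2
```

Call:
send_rows:
  moves:
    - {"hand":10,"linear":[-8,0,1],"angular":[0,0,0]}
    - {"hand":10,"linear":[-8,0,1],"angular":[0,0,0]}
    - {"hand":10,"linear":[0,0,0],"angular":[0,0,0]}

```text
t: 20.32
tcp_pos: [407.3, -67.8, 209.6]
tcp_rot: [0.09, 0.849, 0.493, -0.17]
wrist_force: [-3.6, -0.8, -0.2]
finger_gap: 0.258
```

```bash
python3 - <<'E'
from h import *
st()
E
```

```text
t 20.32 tcp [407.3 -67.8 209.6] grasp [396.5 -85.1 159.7] pitch -22.21 yaw -29.560000000000002 roll -0.82 F [-3.6 -0.8 -0.2] T [-0.09  0.61  0.31] gap 22.0
```

Call:
send_rows:
  moves:
    - {"hand":10,"linear":[-14,0,-1],"angular":[0,-0.5,0]}
    - {"hand":10,"linear":[-14,0,0],"angular":[0,0,0]}

```text
t: 20.58
tcp_pos: [395.2, -89.9, 220.5]
tcp_rot: [0.093, 0.848, 0.492, -0.173]
wrist_force: [0.1, 2.0, -7.4]
finger_gap: 0.261
```

```bash
python3 - <<'E'
from h import *
st();shots(25)
i=bot.capture('wrist');cv2.imwrite('pics/w25.png',(255*(i/255.)**.55).astype(np.uint8))
E
```

```text
t 20.57 tcp [395.2 -89.9 220.5] grasp [ 384.3 -107.6  170.7] pitch -22.66 yaw -29.58 roll -0.77 F [ 0.1  2.  -7.4] T [ 0.99 -0.43  0.12] gap 22.3
```

View pics/s25z.png

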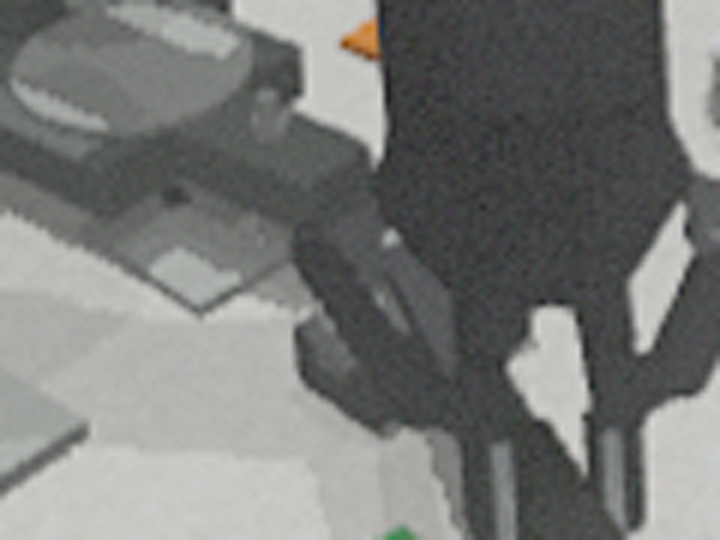

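View pics/w25.png

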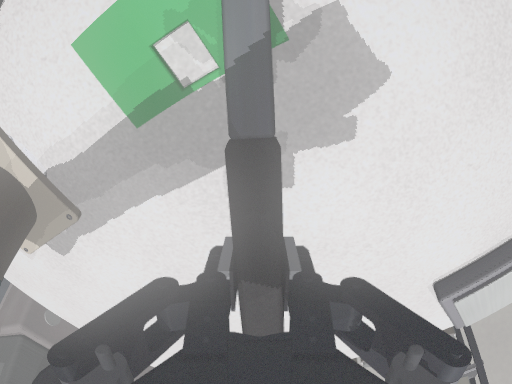

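Call:
send_rows:
  moves:
    - {"hand":10,"linear":[-12,6,0],"angular":[0,0,0]}
    - {"hand":10,"linear":[-12,6,0],"angular":[0,0,0]}
    - {"hand":10,"linear":[-12,6,0],"angular":[0,0,0]}
    - {"hand":10,"linear":[0,0,0],"angular":[0,0,0]}

```text
t: 21.22
tcp_pos: [393.9, -131.4, 235.1]
tcp_rot: [0.093, 0.849, 0.49, -0.173]
wrist_force: [1.1, -1.5, -6.4]
finger_gap: 0.252
```

```bash
python3 - <<'E'
from h import *
st();shots(26)
E
```

```text
t 21.23 tcp [ 393.9 -131.4  235.1] grasp [ 382.9 -149.1  185.3] pitch -22.68 yaw -29.89 roll -0.71 F [ 1.1 -1.5 -6.4] T [ 0.47 -0.58 -0.1 ] gap 21.6
```

View pics/s26z.png

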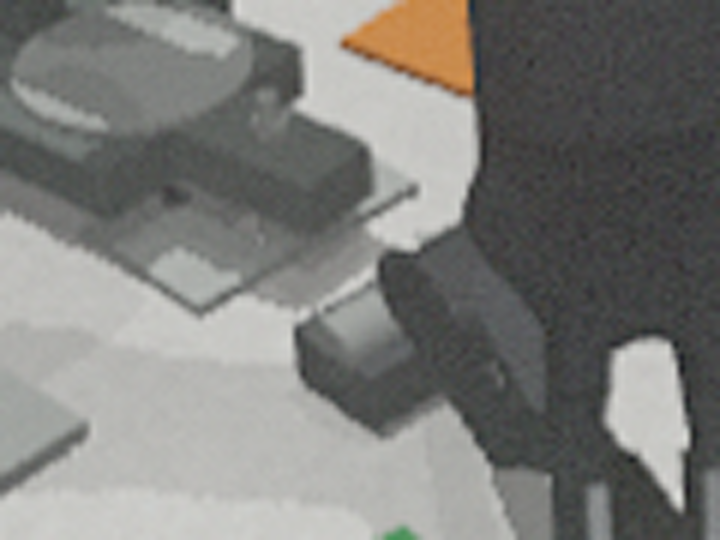

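View pics/t26z.png

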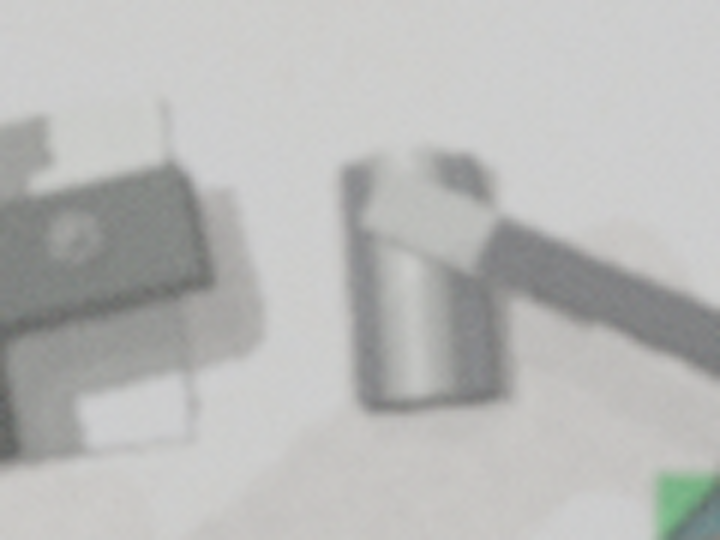

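```bash
python3 - <<'E'
from h import *
np.set_printoptions(precision=1,suppress=True)
print(tri('top',tz(75,237),'side',sz(270,92)),onz('top',*tz(75,237),72))
print('plate',onz('top',*tz(165,98),6),onz('top',*tz(192,440),6))
print('toe top front', onz('top',*tz(190,170),52),onz('top',*tz(212,285),52), 'if z58',onz('top',*tz(190,170),58))
E
```

```text
(array([519.6, 249.9,  74.3]), np.float64(0.3597440198861801)) [519.9 250.5  72. ]
plate [585.2 235.1   6. ] [456.6 222.4   6. ]
toe top front [547.2 215.7  52. ] [505.8 207.1  52. ] if z58 [545.9 214.4  58. ]
```

```bash
cat > plan.py <<'E'
from h import *
np.set_printoptions(precision=1,suppress=True)
def plan(n,deg,yaw,push,pv,dz=0):
    p,M,s=pose();R0=M.copy();p0=p.copy()
    cur,C=p0,R0
    for i in range(1,n+1):
        f=i/n
        ax=R0[:,1].copy();ax[2]=0;ax/=np.linalg.norm(ax)
        Q=R.from_rotvec([0,0,np.radians(yaw*f)]).as_matrix()@R.from_rotvec(ax*np.radians(deg*f)).as_matrix()
        M2=Q@R0;p2=pv+Q@(p0-pv)+M2[:,0]*push*f+np.array([0,0,dz*f])
        print((C.T@(p2-cur)).round(1).tolist(),np.degrees(R.from_matrix(C.T@M2).as_rotvec()).round(2).tolist(),p2)
        cur,C=p2,M2
E
python3 - <<'E'
from plan import *
plan(10,24,14,14,np.array([532,138,48.]))
E
```

```text
[-0.3, 7.7, 14.4] [-0.52, 2.38, -1.33] [ 397.8 -138.9  221.4]
[-0.3, 7.8, 14.3] [-0.47, 2.38, -1.35] [ 402.  -147.1  208. ]
[-0.3, 7.9, 14.3] [-0.41, 2.38, -1.37] [ 406.8 -154.8  194.3]
[-0.3, 8.0, 14.2] [-0.36, 2.38, -1.39] [ 412.1 -161.8  180.6]
[-0.3, 8.1, 14.2] [-0.3, 2.38, -1.4] [ 418.  -168.2  166.7]
[-0.2, 8.2, 14.2] [-0.24, 2.38, -1.41] [ 424.3 -174.   152.7]
[-0.2, 8.3, 14.1] [-0.18, 2.38, -1.42] [ 431.  -179.1  138.7]
[-0.2, 8.3, 14.1] [-0.12, 2.38, -1.42] [ 438.1 -183.4  124.6]
[-0.2, 8.4, 14.0] [-0.07, 2.38, -1.43] [ 445.5 -187.1  110.5]
[-0.2, 8.4, 14.0] [-0.01, 2.38, -1.43] [ 453.2 -190.    96.4]
```

Call:
send_rows:
  moves:
    - {"hand":10,"linear":[0,7.8,14.3],"angular":[-0.5,2.4,-1.35]}
    - {"hand":10,"linear":[0,7.8,14.3],"angular":[-0.5,2.4,-1.35]}
    - {"hand":10,"linear":[0,7.9,14.3],"angular":[-0.4,2.4,-1.4]}
    - {"hand":10,"linear":[0,8,14.2],"angular":[-0.4,2.4,-1.4]}
    - {"hand":10,"linear":[0,8.1,14.2],"angular":[-0.3,2.4,-1.4]}
    - {"hand":10,"linear":[0,0,0],"angular":[0,0,0]}

```text
t: 22.08
tcp_pos: [418.3, -166.5, 163.4]
tcp_rot: [0.043, 0.827, 0.554, -0.08]
wrist_force: [-0.3, -1.2, -5.9]
finger_gap: 0.257
```

```bash
python3 - <<'E'
from h import *
st();shots(27)
E
```

```text
t 22.07 tcp [ 418.3 -166.5  163.4] grasp [ 413.8 -175.2  110.3] pitch -10.34 yaw -22.269999999999996 roll -0.98 F [-0.3 -1.2 -5.9] T [ 0.1  -0.17 -0.13] gap 22.0
```

View pics/t27z.png

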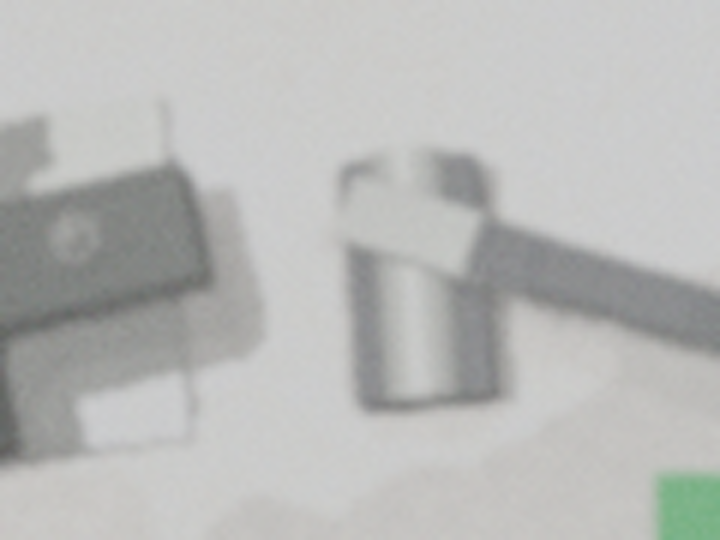

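View pics/s27z.png

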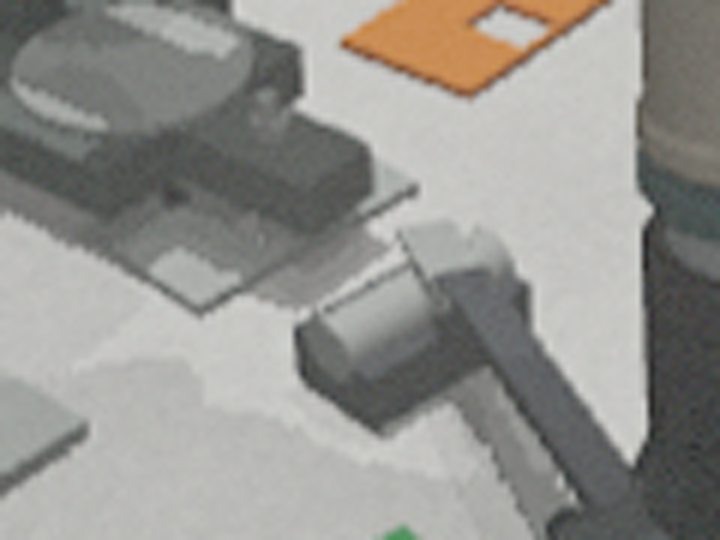

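```bash
python3 - <<'E'
from plan import *
plan(7,16.5,10,12,np.array([530,138,46.]))
E
```

```text
[-0.0, 8.3, 13.7] [-0.23, 2.33, -1.45] [ 425.1 -171.2  150.5]
[-0.0, 8.4, 13.7] [-0.18, 2.33, -1.46] [ 432.1 -175.9  136.8]
[-0.0, 8.4, 13.6] [-0.12, 2.33, -1.46] [ 439.4 -179.9  123.1]
[-0.0, 8.5, 13.6] [-0.06, 2.33, -1.47] [ 447.  -183.2  109.5]
[-0.0, 8.5, 13.5] [-0.0, 2.33, -1.47] [ 454.9 -185.7   95.8]
[-0.0, 8.5, 13.5] [0.06, 2.33, -1.46] [ 463.  -187.6   82.2]
[-0.0, 8.5, 13.4] [0.12, 2.33, -1.46] [ 471.2 -188.6   68.7]
```

Call:
send_rows:
  moves:
    - {"hand":10,"linear":[0,8.3,13.7],"angular":[-0.2,2.35,-1.45]}
    - {"hand":10,"linear":[0,8.4,13.7],"angular":[-0.2,2.35,-1.45]}
    - {"hand":10,"linear":[0,8.4,13.6],"angular":[-0.1,2.35,-1.45]}
    - {"hand":10,"linear":[0,8.5,13.6],"angular":[0,2.35,-1.45]}
    - {"hand":10,"linear":[0,8.5,13.5],"angular":[0,2.35,-1.45]}
    - {"hand":10,"linear":[0,0,0],"angular":[0,0,0]}

```text
t: 22.92
tcp_pos: [456.2, -183.5, 96.6]
tcp_rot: [-0.015, 0.791, 0.612, 0.004]
wrist_force: [-0.1, -1.1, -6.4]
finger_gap: 0.257
```

```bash
python3 - <<'E'
from h import *
st()
cv2.imwrite('pics/side28.png',bot.capture('side'))
E
```

```text
t 22.93 tcp [ 456.2 -183.5   96.6] grasp [ 455.5 -182.    42.6] pitch 1.4 yaw -14.519999999999996 roll -1.08 F [-0.1 -1.1 -6.4] T [-0.52  0.03 -0.08] gap 21.9
```

View pics/side28.png

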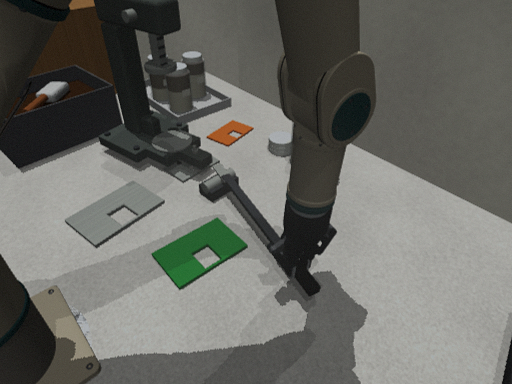

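Call:
send_rows:
  moves:
    - {"hand":10,"linear":[0,0,7],"angular":[0,1.4,0]}
    - {"hand":10,"linear":[0,0,7],"angular":[0,1.4,0]}
    - {"hand":10,"linear":[0,0,0],"angular":[0,0,0]}

```text
t: 23.35
tcp_pos: [455.8, -181.6, 83.4]
tcp_rot: [-0.03, 0.79, 0.612, 0.023]
wrist_force: [-0.3, -0.9, -6.1]
finger_gap: 0.257
```

Call:
send_rows:
  moves:
    - {"hand":10,"linear":[0,0,4],"angular":[0,1,0]}
    - {"hand":10,"linear":[0,0,0],"angular":[0,0,0]}

```text
t: 23.6
tcp_pos: [455.6, -181.3, 79.2]
tcp_rot: [-0.036, 0.789, 0.612, 0.03]
wrist_force: [-1.7, -1.2, -7.7]
finger_gap: 0.258
```

```bash
python3 - <<'E'
from h import *
st()
E
```

```text
t 23.6 tcp [ 455.6 -181.3   79.2] grasp [ 455.9 -176.3   25.4] pitch 5.26 yaw -14.469999999999999 roll -1.08 F [-1.7 -1.2 -7.7] T [-0.88  0.12 -0.01] gap 22.0
```

Call:
send_rows:
  moves:
    - {"hand":10,"linear":[0,0,3],"angular":[0,0.5,0]}
    - {"hand":10,"linear":[0,0,0],"angular":[0,0,0]}

```text
t: 23.85
tcp_pos: [455.9, -181.3, 78.0]
tcp_rot: [-0.038, 0.789, 0.612, 0.034]
wrist_force: [-0.3, -0.3, -7.0]
finger_gap: 0.261
```

```bash
python3 - <<'E'
from h import *
st();shots(29)
E
```

```text
t 23.85 tcp [ 455.9 -181.3   78. ] grasp [ 456.4 -175.9   24.2] pitch 5.74 yaw -14.430000000000007 roll -1.0 F [-0.3 -0.3 -7. ] T [-0.84  0.27 -0.02] gap 22.3
```

View pics/s29z.png

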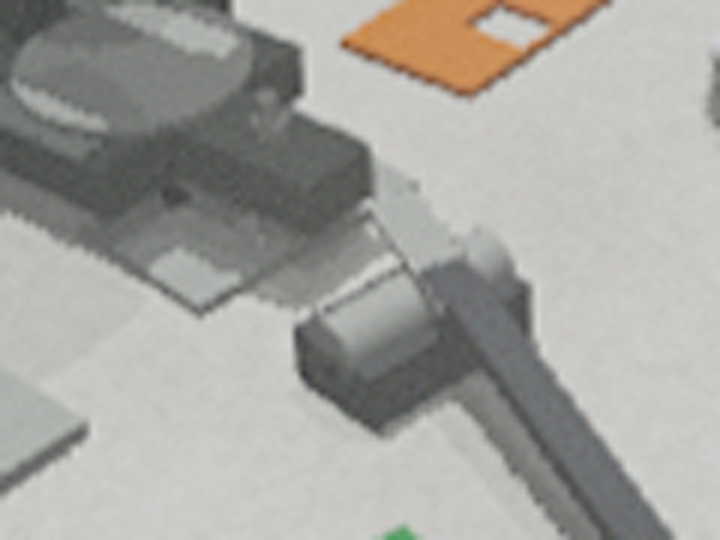

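View pics/t29z.png

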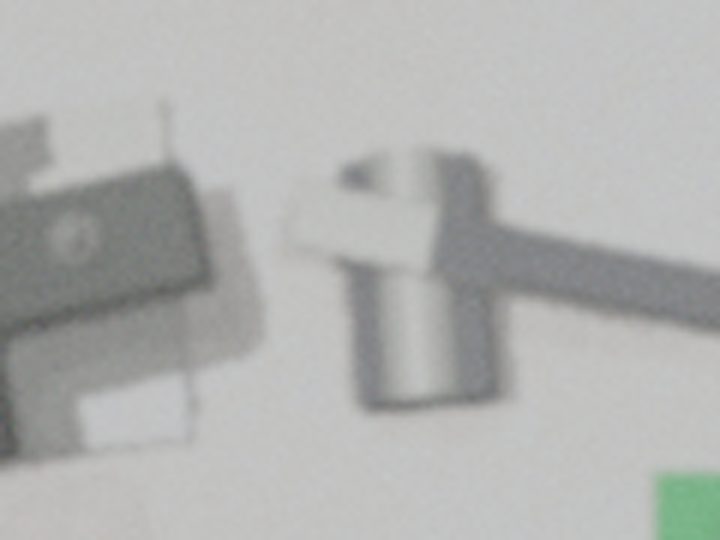

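Call:
send_rows:
  moves:
    - {"hand":10,"linear":[0,0,4],"angular":[0,0.3,0]}
    - {"hand":10,"linear":[0,0,0],"angular":[0,0,0]}

```text
t: 24.2
tcp_pos: [456.7, -181.6, 78.3]
tcp_rot: [-0.037, 0.789, 0.612, 0.036]
wrist_force: [1.3, 0.8, -7.5]
finger_gap: 0.258
```

Call:
send_rows:
  moves:
    - {"hand":30,"linear":[0,0,0],"angular":[0,0,0]}
    - {"hand":45,"linear":[0,0,0],"angular":[0,0,0]}
    - {"hand":60,"linear":[0,0,0],"angular":[0,0,0]}
    - {"hand":60,"linear":[0,0,0],"angular":[0,0,0]}

```text
t: 24.7
tcp_pos: [457.9, -180.7, 78.2]
tcp_rot: [-0.037, 0.788, 0.613, 0.037]
wrist_force: [-0.1, -0.7, -0.8]
finger_gap: 0.699
```

```bash
python3 - <<'E'
from h import *
st()
cv2.imwrite('pics/w30.png',bot.capture('wrist'))
E
```

```text
t 24.7 tcp [ 457.9 -180.7   78.2] grasp [ 458.6 -175.1   24.4] pitch 6.0 yaw -14.329999999999998 roll -0.72 F [-0.1 -0.7 -0.8] T [-0.14 -0.   -0.01] gap 59.7
```

View pics/w30.png

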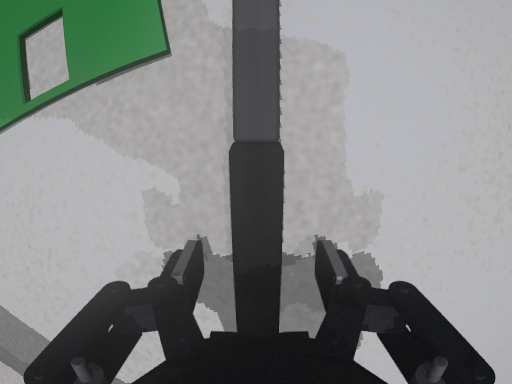

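Released cleanly, with the bar centred at column 257 between the fingers. Now I retreat.

Call:
send_rows:
  moves:
    - {"hand":60,"linear":[0,0,-20],"angular":[0,0,0]}
    - {"hand":60,"linear":[0,0,-40],"angular":[0,0,0]}
    - {"hand":60,"linear":[0,0,-50],"angular":[0,0,0]}
    - {"hand":60,"linear":[-20,0,-50],"angular":[0,0,0]}
    - {"hand":60,"linear":[-40,0,0],"angular":[0,0,0]}
    - {"hand":60,"linear":[-40,0,0],"angular":[0,0,0]}
    - {"hand":60,"linear":[0,0,0],"angular":[0,0,0]}

```text
t: 25.62
tcp_pos: [430.9, -296.6, 231.1]
tcp_rot: [-0.037, 0.788, 0.614, 0.037]
wrist_force: [0.2, 1.1, 0.5]
finger_gap: 0.697
```

```bash
python3 - <<'E'
from h import *
st();shots(31)
cv2.imwrite('pics/side31.png',bot.capture('side'));cv2.imwrite('pics/top31.png',bot.capture('top'))
E
```

```text
t 25.62 tcp [ 430.9 -296.6  231.1] grasp [ 431.6 -291.   177.4] pitch 5.94 yaw -14.180000000000007 roll -0.75 F [0.2 1.1 0.5] T [-0.1   0.    0.01] gap 59.5
```

View pics/s31z.png

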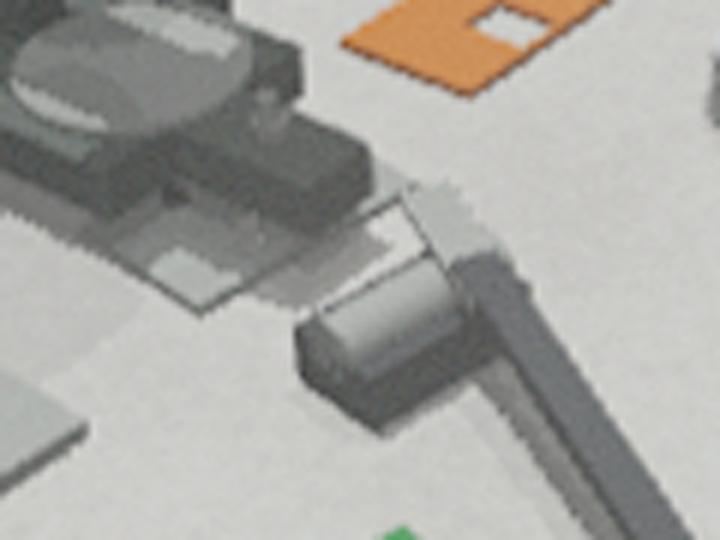

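View pics/side31.png

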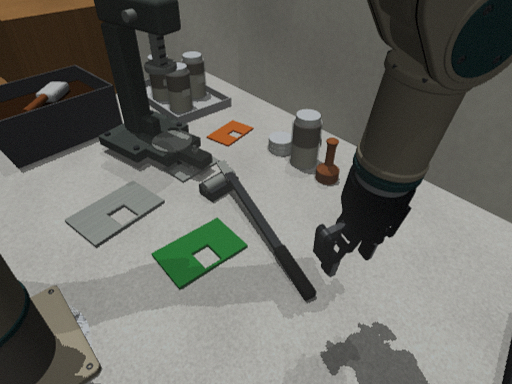

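View pics/top31.png

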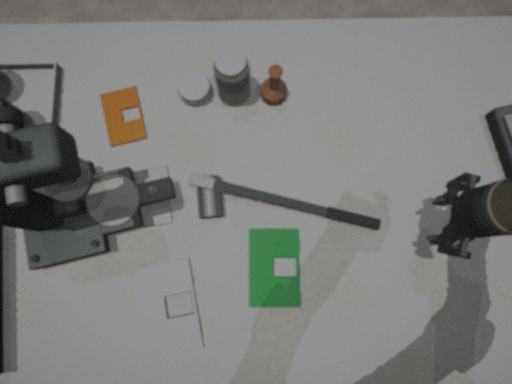

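```bash
python3 - <<'E'
from h import *
np.set_printoptions(precision=1,suppress=True)
for x,y in((506.2,206.3),(549.2,215.3)):
    for z in (22,28,52,58): print(x,z,((np.array(proj('side',[x,y,z]))-[150,130])*6))
a=cv2.imread('pics/top31.png');b=bot.capture('top');st()
d=cv2.absdiff(a,b)[150:260,150:400].max(2);print('diff',d.max(),(d>25).sum())
i=cv2.imread('pics/s31z.png')[60:300,150:450]
cv2.imwrite('pics/z31.png',cv2.resize(np.clip(i*1.5,0,255).astype(np.uint8),None,fx=2.4,fy=2.4,interpolation=cv2.INTER_CUBIC))
E
```

```text
506.2 22 [309.4 243.8]
506.2 28 [308.2 232.6]
506.2 52 [303.6 186.9]
506.2 58 [302.4 175.2]
549.2 22 [377.2 197.7]
549.2 28 [376.4 186.6]
549.2 52 [372.9 141.5]
549.2 58 [372. 130.]
t 25.88 tcp [ 432.7 -291.5  231.3] grasp [ 433.4 -285.8  177.6] pitch 6.1 yaw -13.709999999999994 roll -0.76 F [0.5 0.3 0.2] T [-0.1  0.1  0. ] gap 60.2
diff 15 0
```

View pics/z31.png

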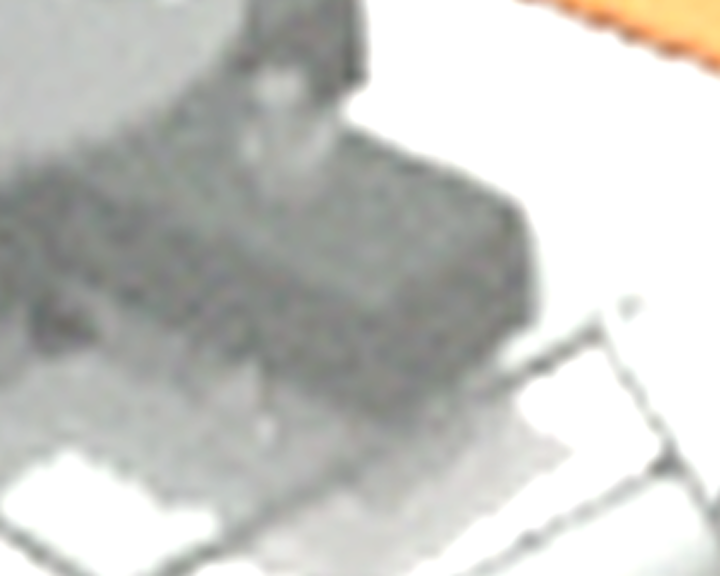

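```bash
python3 - <<'E'
from h import *
np.set_printoptions(precision=1,suppress=True)
t=bot.capture('top');s=bot.capture('side')
a=cv2.imread('pics/top31.png');print(cv2.absdiff(a,t)[60:260,0:400].max())
print('stud',tri('top',tz(75,237),'side',sz(266,89)))
print('tip',onz('top',190,181,58),'toe',onz('top',174,187,22))
bot.job_done()
E
```

```text
30
stud (array([518.5, 249.6,  76.5]), np.float64(1.1160517802958336))
tip [538.5 174.9  58. ] toe [533.5 215.5  22. ]
the job is handed in; nothing more can be done
```

I levered the press toe up over the fulcrum, swung the foot about 22 mm across to the hole and let it down. I then drew the bar out, laid it across the fulcrum with its handle on the bench, backed the arm off and handed the job in at about 26 s of the 72 s allowed. The hand-in gives no verdict, so what follows is my own measurements.

**Checks that agreed:**
- **Foot position:** the stud above the foot measures about (519, 250) mm and the hole centre about (518, 252) mm. That is within about 3 mm, against the 11 mm allowed.
- **Foot height:** the load on the bar eased off as I lowered the toe. The stripe of light on the toe's front edge also vanished, so the toe sits lower than it did on the plate.
- **Bar:** its tip is roughly 30–40 mm in front of the toe and its handle is on the bench. Successive top views showed no movement.
- **Forces and bystanders:** I saw no wrist force above about 18 N. I gave the jar, tamper and lids only a visual check, and they look unmoved.

**Checks that were weaker or disagreed:**
- **Seated height:** the stud measured about 77–79 mm high at the start. The two final readings were 74.3 and 76.5 mm, so they show a drop of 1–5 mm, not the full 6 mm. The right lower corner of the toe fits a seated foot, but the blurred left lower corner does not. Together with the eased load and the lost stripe, I took it as fully home.
- **Withdrawal:** the bar jammed briefly as I drew it out, with about 15 N on the wrist, and came free after I lowered the handle a little. I did not see the press move.
- **After release:** the bar shifted sideways along the ridge before it settled near the block's +x end.

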